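Change the cartridges on a clinic's bench analyser

TASK

Change over the test cartridges: turn the analyser's carousel a quarter turn to its loading stop so that its bays face the robot, put the spent cartridges that are in it into the discard tray, and lay every fresh cartridge from the bench flat in a bay of its own. Then turn the carousel back to its run stop, lower the cover gently right down onto its stop, and finally turn the turnbutton fully across the cover's edge to secure it. Leave the other things on the bench alone.

Things in the scene. Friction and masses are not known exactly. Their poses are not given: they have to be found in the camera images.
- fresh0: Test cartridge: white plastic block with a silvery foil patch on top, 70 x 36 x 36 mm (x, y, z), about 120 g; origin at the centre of its underside, x along its length; either end may lead. Fresh: starts lying on the bench, any yaw; 2 or 3 of the three are present.
- fresh1: Test cartridge: white plastic block with a silvery foil patch on top, 70 x 36 x 36 mm (x, y, z), about 120 g; origin at the centre of its underside, x along its length; either end may lead. Fresh: starts lying on the bench, any yaw; 2 or 3 of the three are present.
- fresh2: Test cartridge: white plastic block with a silvery foil patch on top, 70 x 36 x 36 mm (x, y, z), about 120 g; origin at the centre of its underside, x along its length; either end may lead. Fresh: starts lying on the bench, any yaw; 2 or 3 of the three are present.
- spent0: Test cartridge: white plastic block with a silvery foil patch on top, 70 x 36 x 36 mm (x, y, z), about 120 g; origin at the centre of its underside, x along its length; either end may lead. Spent: looks the same as a fresh one, but starts in a bay of the carousel; 1 or 2 of the three are present.
- spent1: Test cartridge: white plastic block with a silvery foil patch on top, 70 x 36 x 36 mm (x, y, z), about 120 g; origin at the centre of its underside, x along its length; either end may lead. Spent: looks the same as a fresh one, but starts in a bay of the carousel; 1 or 2 of the three are present.
- spent2: Test cartridge: white plastic block with a silvery foil patch on top, 70 x 36 x 36 mm (x, y, z), about 120 g; origin at the centre of its underside, x along its length; either end may lead. Spent: looks the same as a fresh one, but starts in a bay of the carousel; 1 or 2 of the three are present.
- analyser: Low white bench analyser, fixed, different place and yaw each time: plinth 310 x 300 mm, 42 mm high, carrying the carousel in the middle, a raised cover along its +y side and, at its +x end, a grey instrument housing 100 x 300 x 115 mm high (from x = 155 to 255 mm). Origin on the carousel's axis, at bench level; its -x side faces the robot.
- carousel (a joint): Angle of the carousel (rad, anticlockwise from above): 0 = run stop, middle bay towards the analyser's +y (the cover's side); 1.571 = loading stop, middle bay towards the analyser's -x (the robot). End stops at both; detents at 0, 0.785, 1.571; under 0.4 N m turns it. Aluminium disc 280 mm across, its top (the bays' floor) 55 mm above the bench. Starts at 0.
- hub_fin (a point): Point on the carousel's axis in the black upright grip fin on its hub, 15 mm below the fin's top: fin 64 mm long (point's x), 14 mm thick (point's y), from 100 to 140 mm above the bench. The point turns with the carousel; gripping the fin across its thickness and turning the gripper turns the carousel.
- bay0 (a point): Centre of the floor of a bay of the carousel (60 degrees clockwise of the middle bay), 92 mm from the axis; x points radially outwards along the bay, z up. Bays are 81 mm long and 44 mm wide inside, with 3 mm walls 10 mm high around; they lie 60 degrees apart; any bay does for any cartridge. The point moves with the carousel.
- bay1 (a point): Centre of the floor of a bay of the carousel (the middle bay), 92 mm from the axis; x points radially outwards along the bay, z up. Bays are 81 mm long and 44 mm wide inside, with 3 mm walls 10 mm high around; they lie 60 degrees apart; any bay does for any cartridge. The point moves with the carousel.
- bay2 (a point): Centre of the floor of a bay of the carousel (60 degrees anticlockwise of the middle bay), 92 mm from the axis; x points radially outwards along the bay, z up. Bays are 81 mm long and 44 mm wide inside, with 3 mm walls 10 mm high around; they lie 60 degrees apart; any bay does for any cartridge. The point moves with the carousel.
- cover (a joint): Angle of the clear cover with a white frame (270 x 122 mm, 6 mm thick) hinged along the analyser's +y side: 0 = fully lowered, level on its stop over the run position, underside 105 mm above the bench; about 1.75 = stood fully up. The hinge is stiff (0.22 N m): the cover stays where it is left. Starts raised, 1.35 to 1.75.
- cover_bar (a point): Grip point on the cover's handle: a plain round steel bar, 12 mm thick, that sticks out 65 mm from the cover's front edge (towards the robot) at its free side, parallel to the hinge; 115 mm from the hinge axis; the point lies in the bar, 28 mm from its end. 108 mm above the bench when the cover is down. The point's x is along the bar.
- cover_hinge (a point): Point on the cover's hinge axis level with the grip point, 108 mm above the bench; the axis is the analyser's x. From here the bar lies towards the analyser's -y when the cover is down and straight up at 1.571.
- turnbutton (a joint): Angle of the steel turnbutton on a post in front of the cover: 0 = open, its tongue pointing to the analyser's +y; grows clockwise from above to its stop at 1.5 = tongue across the cover's front edge. Light friction (0.04 N m). Starts at 0 to 0.2.
- button_fin (a point): Point on the turnbutton's pivot axis in its upright grip fin: fin 44 mm long (point's x, which is also the way the tongue points), 12 mm thick, from 121 to 155 mm above the bench; this point is 143 mm above the bench. The flat tongue below it reaches 53 mm from the axis and is 20 mm wide.
- tray: Discard tray: open steel tray 180 x 150 x 35 mm, walls and floor 5 mm, fixed; origin at the centre of its underside, x along its longer side.
- forceps: Bystander: steel forceps 160 mm long, lying flat; origin under their centre.
- dish: Bystander: closed culture dish 90 mm across, 20 mm high; origin under its centre.
- marker: Bystander: black marker pen 130 mm long, lying.
- jar: Bystander: glass jar 70 mm tall, 60 mm across; origin under its centre.

How it is judged:
By the outcome, as a careful person would: the job done as asked, in the order asked, and still so for the second after the job is handed in, with the robot touching nothing.
Of fresh0, fresh1, fresh2 only 2 to 3 are there at a start; the rules pass over those that are not, and their reading is None.
Of spent0, spent1, spent2 only 1 to 2 are there at a start; the rules pass over those that are not, and their reading is None.
At some moment in a run one of fresh0, fresh1, fresh2 may be knocked a few centimetres aside while the robot is not near it.
It also fails if it takes over 210 s, if anything falls off the work surface, if the arm or the gripper's body presses on something with over 40 N, if the wrist force passes 120 N, or if a joint passes its speed limit or range.

ROBOT

A 6-joint arm with a two-finger parallel gripper is mounted at the origin on the work surface. World frame = base frame: x ahead of the robot, y to its left, z up, the work surface at z = 0. Lengths are in m, angles in rad, forces in N, time in s.
With the tool pointing down it reaches from about 0.35 to 0.85 m from the base axis. Payload 8.1 kg.
Tool frame: the origin (TCP) lies at the very end of the fingers, on their centre line; the grasp point (between the pads) lies 19 mm behind it; z points along the fingers, y is the line along which they close (so a half turn about z gives the same grasp; the last joint's range is limited). The gripper opens to 93 mm and grips with 3 to 60 N. Pads are 15 mm wide; open, the fingers measure 128 mm over their backs; the gripper's body (75 mm by 188 mm) begins 65 mm behind the grasp point.
Start: joints at [1.071, 0.13, 1.488, -0, 1.523, -0.085], TCP at [0.242, 0.549, 0.219] pointing down, gripper open.
Joint ranges: [-2.96, 2.96], [-0.89, 2.26], [0.02, 2.5], [-1.34, 4.48], [0, 2.73], [-2.66, 2.66]. Speed limits (rad/s): [2.39, 2.39, 2.79, 3.14, 3.14, 3.14].

INTERFACE

Orientations are given as a rotation vector (axis times angle).
In Python, from plant import robot, imaging gives the robot as it stands.
- The arm moves only by the tool jog_arm, never from a script. Its argument "rows" is a list of rows, each a list of 2 entries, a list of its own where there are three numbers: the shift along the tool's x, y, z each as a share of 0.2 m, from -1 to 1, then the turn, a rotation vector about the tool's x, y, z each as a share of pi/2 rad, from -1 to 1. A call has 1 to 5 rows; each row is the pose to reach, as a shift and turn from the pose commanded when the call began, along the tool's axes at that moment; what a row does not reach only later rows make up. A row lasts 1/10 s, in which the tool goes at most 50 mm and 8.59 degrees, less where a joint would pass 70% of its speed; a pose out of reach is approached as far as the arm can. A call with a number of a shift or a turn outside -1 to 1 is refused whole. A call with a gripper value outside its range is refused whole. "hand" is the closure, from -1 (fully open) to 1 (shut), set as the call begins (left out, the last holds). The fingers move at their own pace and stop on an object; "squeeze" is the grip in N (left out, the last holds). Time passes only in rows, so rows that repeat a pose let the fingers close. It gives the time, the measured TCP pose, the force, the opening and the grip force at its end, in the units of the state.
- robot.read_state(): the state, without advancing time (a new reading comes with each control period).
- imaging.read_camera(name): name is "scene" or "top"; returns a dict with "frame" (480x640x3 uint8, red, green, blue), "vertical_fov" (degrees; the focal length in pixels is half the picture's height over the tangent of half this angle, whatever the lens; pixels are square), "cx", "cy" (the principal point, pixels), "R" (3x3) and "t" (3): a world point X has camera coordinates R X + t. Camera axes: x right, y down, z forward; pixel columns grow to the right and rows downward; lengths in m; the calibration is good to about 2 mm. A picture is of the moment at which its call begins. There is no depth.
- robot.close_job(): hands the job in; it is judged then, once.
The state is a dict: "t": time; "q": joint angles; "dq": joint speeds; "joint_torque": joint torques, N m; "tool_pos": TCP position; "orientation": TCP orientation; "force": force on the tool from outside, world axes, zero at the start; "wrist_torque": the same for the moment, N m; "opening": finger opening in m; "gripper_force": force on a finger pad.
Only numpy, scipy, OpenCV 4.12 (cv2) and the standard library are available. Lean on these libraries where they do the work, as an engineer would, in place of code of your own. Each camera call takes 0.05 s, during which the arm holds its last target. There are 200 camera calls.

## Working session

There is one attempt and no reset: what is moved stays moved. The work goes in short steps, Python scripts to look and compute and a tool call to move; the robot and the scene stay as the last step left them, time stands still between calls to the robot, and variables do not carry over. Pictures are saved under pics/ and viewed, at most 14 in all, crops included, and the job is handed in when it is done.

Besides the shell and the picture viewer there is one more tool, called after "Call:" as name(argument=value, ...), one argument or row to a line, values as JSON. jog_arm: Moves the arm, as the interface text tells. Its arguments: {"type":"object","properties":{"rows":{"type":"array"},"hand":{"type":"number"},"squeeze":{"type":"number"}},"required":["rows"]}

```bash
ls; mkdir -p pics
python3 - <<'E'
from plant import robot, imaging
import cv2
print(robot.read_state())
for n in("scene","top"):
    c=imaging.read_camera(n); cv2.imwrite(f"pics/{n}0.png",c["frame"][:,:,::-1]); print(n,c["vertical_fov"],c["cx"],c["cy"],c["R"],c["t"])
E
```

```text
pics
{'t': 0.0, 'q': array([ 1.07060217e+00,  1.31162791e-01,  1.48929189e+00, -1.08019129e-05,
        1.52298120e+00, -8.53810155e-02]), 'dq': array([ 1.35133303e-03, -1.19716466e-03, -1.07845628e-03, -1.10529582e-03,
        5.17377734e-05, -1.73421320e-03]), 'joint_torque': array([-3.89187786e-03, -5.59870148e+01, -4.91736925e+01,  7.64024374e-02,
        3.63318343e-02, -1.75458608e-04]), 'tool_pos': array([0.24150896, 0.54862329, 0.21757955]), 'orientation': array([-6.46816910e-01, -3.07375131e+00,  2.77654423e-03]), 'force': array([-0.03282466,  0.25685244, -0.60747995]), 'wrist_torque': array([-0.02561474, -0.00911632, -0.07708924]), 'gripper_force': 0.0, 'opening': 0.0931052889085404}
scene 54.951846263838775 315.94383274709304 240.70110260004273 [[ 0.75812744  0.65179069 -0.02028993]
 [ 0.37068236 -0.45633879 -0.80891872]
 [-0.53650477  0.60574236 -0.58757027]] [-0.40273475 -0.09730301  1.33642055]
top 45.766242139420115 322.0510631452487 236.21945368256323 [[-0.01382981 -0.99980155  0.01433834]
 [-0.99438146  0.01224692 -0.10514526]
 [ 0.10494879 -0.01571192 -0.9943535 ]] [0.01113135 0.51595971 1.19625759]
```

View pics/top0.png

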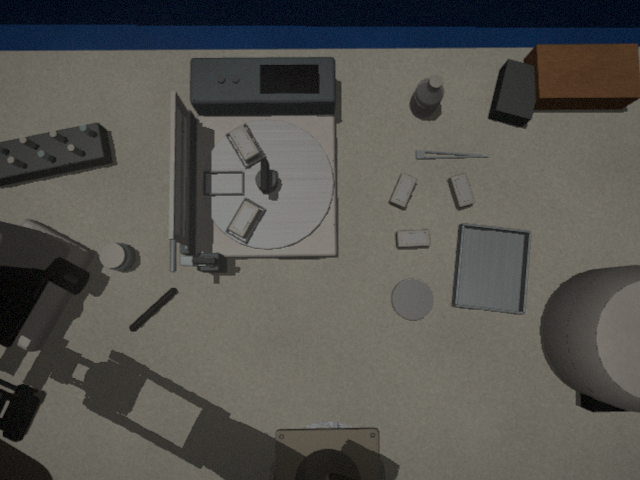

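View pics/scene0.png

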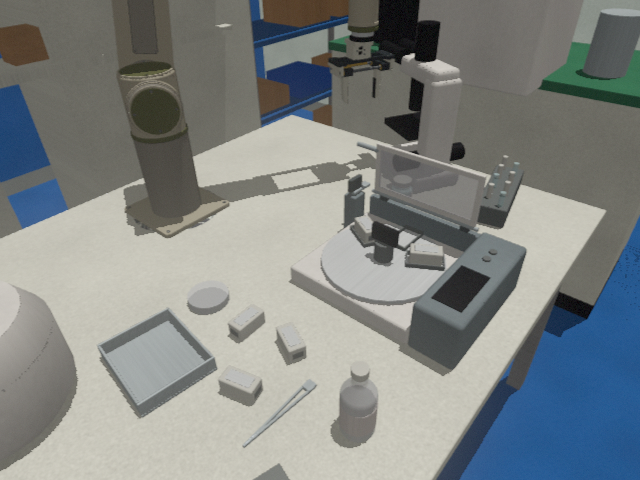

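```bash
cat > h.py <<'E'
import numpy as np, cv2
from plant import robot, imaging
from scipy.spatial.transform import Rotation as Ro
def cam(n):
    c=imaging.read_camera(n); c["f"]=240/np.tan(np.radians(c["vertical_fov"])/2); return c
def ray(c,u,v):
    d=c["R"].T@np.array([(u-c["cx"])/c["f"],(v-c["cy"])/c["f"],1]); return -c["R"].T@c["t"],d
def cast(c,u,v,z):
    o,d=ray(c,u,v); return o+d*(z-o[2])/d[2]
def proj(c,X):
    p=c["R"]@np.asarray(X)+c["t"]; return p[:2]/p[2]*c["f"]+[c["cx"],c["cy"]]
def crop(c,x0,x1,y0,y1,k,name):
    cv2.imwrite("pics/"+name,cv2.resize(c["frame"][y0:y1,x0:x1,::-1],None,fx=k,fy=k,interpolation=cv2.INTER_CUBIC))
E
python3 - <<'E'
from h import *
c=cam("top"); crop(c,150,350,50,290,2.5,"topA.png")
crop(c,380,540,140,325,3,"topB.png")
c=cam("scene"); crop(c,280,540,130,370,2.5,"scA.png")
E
```

```text
(no output)
```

View pics/topA.png

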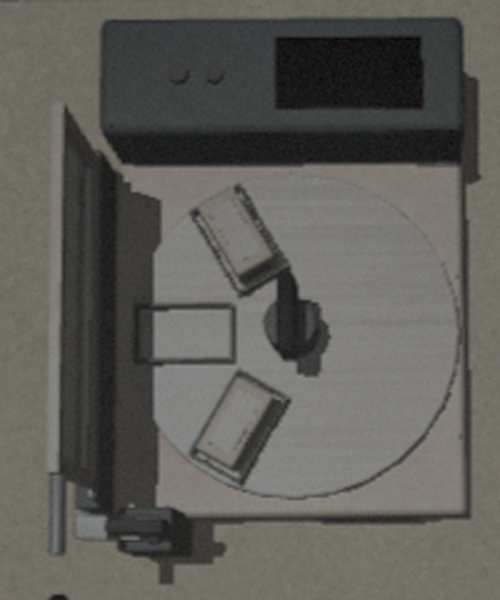

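View pics/topB.png

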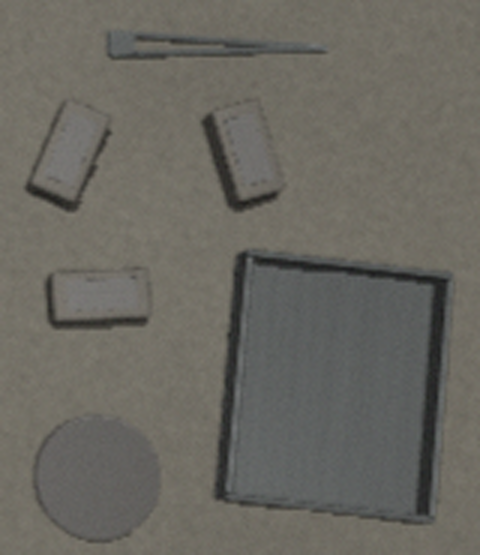

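View pics/scA.png

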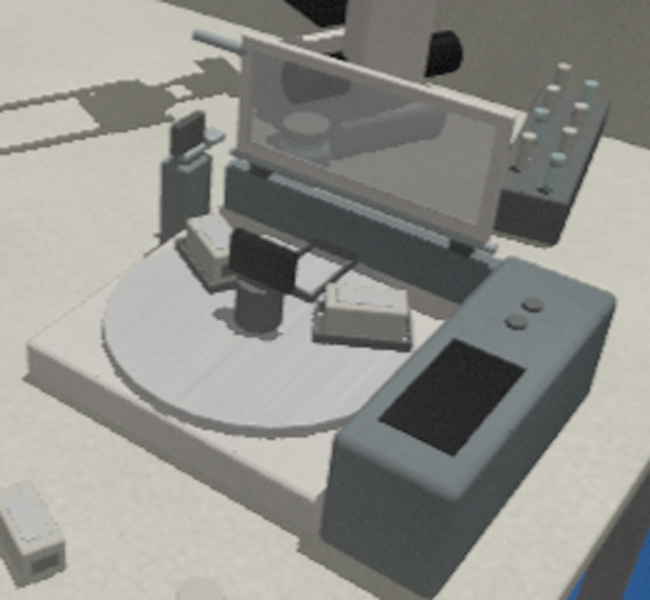

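```bash
cat >> h.py <<'E'
from scipy.optimize import least_squares
def carts(c,x0,x1,y0,y1,thr,z=.036,k=4,amin=120):
    """bright top faces -> world centre, yaw, size"""
    g=cv2.cvtColor(c["frame"],cv2.COLOR_RGB2GRAY)[y0:y1,x0:x1]
    g=cv2.GaussianBlur(cv2.resize(g,None,fx=k,fy=k,interpolation=cv2.INTER_CUBIC),(0,0),2)
    m=cv2.morphologyEx((g>thr).astype(np.uint8),cv2.MORPH_CLOSE,np.ones((13,13)))
    out=[]
    for q in cv2.findContours(m,cv2.RETR_EXTERNAL,cv2.CHAIN_APPROX_NONE)[0]:
        if cv2.contourArea(q)<amin*k*k: continue
        p=(q[:,0]+.5)/k-.5+[x0,y0]
        w=np.array([cast(c,*a,z)[:2] for a in p],np.float32)*1000
        (cx,cy),(a,b),t=cv2.minAreaRect(w)
        if a<b: a,b,t=b,a,t+90
        out.append((round(cx,1),round(cy,1),round(t%180,1),round(a,1),round(b,1),p.mean(0).round(1).tolist()))
    return out
E
python3 - <<'E'
from h import *
c=cam("top")
g=cv2.cvtColor(c["frame"],cv2.COLOR_RGB2GRAY)
print("bench",np.median(g[260:300,350:380]),"cart top",g[188:194,400:406].mean(),g[188:194,458:464].mean(),g[237:241,408:418].mean())
for thr in(115,122,130): print(thr,carts(c,385,480,165,255,thr))
# disc fit
T=lambda x,y,z:cast(c,150+(x+.5)/2.5-.5,50+(y+.5)/2.5-.5,z)
e=cv2.Canny(cv2.GaussianBlur(g,(0,0),1),15,40)
v,u=np.nonzero(e); W=np.array([cast(c,a,b,.055)[:2] for a,b in zip(u,v)])
c0=T(297,337,.055)[:2]; r=.14
for it in range(4):
    d=np.hypot(*(W-c0).T); s=abs(d-.14)<(.008 if it<2 else .004)
    c0=least_squares(lambda p:np.hypot(*(W[s]-p).T)-.14,c0,loss="soft_l1",f_scale=.001).x
print("disc",c0,s.sum())
print("hub fin top ends",T(287,268,.14),T(296,358,.14))
print("plinth",T(467,516,.042),T(463,165,.042),T(215,520,.042))
print("housing r-side",T(462,22,.115),T(462,130,.115),T(105,130,.115))
print("tray",[cast(c,380+x/3,140+y/3,.035).round(4) for x,y in((243,252),(452,273),(434,521),(219,500))])
print("bay0/2 top",T(240,232,.091),T(237,425,.091),"bay1 wall", T(185,334,.065))
E
```

```text
bench 112.0 cart top 117.0 109.33333333333333 117.825
115 [(508.4, -187.9, 90.1, 56.1, 26.0, [411.1, 238.1]), (614.0, -170.5, 153.5, 52.4, 23.7, [402.1, 189.8])]
122 []
130 []
disc [0.62780061 0.11656488] 370
hub fin top ends [0.66331248 0.11783137 0.14      ] [0.59104087 0.11099884 0.14      ]
plinth [ 0.47177432 -0.02540026  0.042     ] [ 0.77766373 -0.02696797  0.042     ] [0.47111978 0.18763637 0.042     ]
housing r-side [ 0.8754597  -0.02503842  0.115     ] [ 0.78346623 -0.023554    0.115     ] [0.78603059 0.26792286 0.115     ]
tray [array([ 0.538 , -0.2946,  0.035 ]), array([ 0.521 , -0.4444,  0.035 ]), array([ 0.345 , -0.4223,  0.035 ]), array([ 0.3619, -0.2706,  0.035 ])]
bay0/2 top [0.70638175 0.16078879 0.091     ] [0.54516509 0.16319086 0.091     ] bay1 wall [0.62634143 0.2099702  0.065     ]
```

```bash
cat >> h.py <<'E'
def tri(c1,p1,c2,p2):
    o1,d1=ray(c1,*p1);o2,d2=ray(c2,*p2)
    s=np.linalg.lstsq(np.c_[d1,-d2],o2-o1,rcond=None)[0]
    a,b=o1+d1*s[0],o2+d2*s[1]; return (a+b)/2,np.linalg.norm(a-b)
E
python3 - <<'E'
from h import *
c=cam("top"); s=cam("scene")
T=lambda x,y:(150+(x+.5)/2.5-.5,50+(y+.5)/2.5-.5)
S=lambda x,y:(280+(x+.5)/2.5-.5,130+(y+.5)/2.5-.5)
print("disc right,bottom,top",[cast(c,*T(*p),.055).round(4) for p in((460,325),(298,497),(298,176))])
print("bar end",tri(c,T(56,553),s,S(195,35)))
print("bar root",tri(c,T(56,473),s,S(243,46)))
print("disc in scene: left/front",[cast(s,*S(*p),.055).round(4) for p in((104,318),(260,430))])
print("plinth scene",[cast(s,*S(*p),.042).round(4) for p in((30,345),(325,495))])
print("fin scene top",[cast(s,*S(*p),.14).round(4) for p in((232,231),(296,262))])
lab=cv2.cvtColor(c["frame"],cv2.COLOR_RGB2LAB)
for n,(x,y) in dict(bench=(365,280),c1=(403,190),c2=(461,190),c3=(413,238)).items(): print(n,lab[y-3:y+4,x-3:x+4].reshape(-1,3).mean(0))
crop(c,165,245,225,285,8,"tb_top.png"); crop(s,330,380,150,240,6,"tb_sc.png")
a=cv2.imread("pics/tb_top.png");b=cv2.imread("pics/tb_sc.png");a=cv2.resize(a,(480,360));o=np.zeros((540,790,3),np.uint8);o[:360,:480]=a;o[:,485:785]=b;cv2.imwrite("pics/tb.png",o)
E
```

```text
disc right,bottom,top [array([ 0.6336, -0.0216,  0.055 ]), array([0.4886, 0.1165, 0.055 ]), array([0.765 , 0.1154, 0.055 ])]
bar end (array([0.43611991, 0.2766324 , 0.22003258]), np.float64(0.001076638338433217))
bar root (array([0.49327687, 0.27629088, 0.2246551 ]), np.float64(0.0010650671618902788))
disc in scene: left/front [array([0.521 , 0.0322, 0.055 ]), array([ 0.7114, -0.    ,  0.055 ])]
plinth scene [array([ 0.484 , -0.0273,  0.042 ]), array([ 0.7827, -0.0163,  0.042 ])]
fin scene top [array([0.5991, 0.1137, 0.14  ]), array([0.6672, 0.1089, 0.14  ])]
bench [120.30612245 127.67346939 133.7755102 ]
c1 [125.75510204 128.12244898 129.59183673]
c2 [118.87755102 128.08163265 129.67346939]
c3 [126.34693878 128.04081633 129.65306122]
```

View pics/tb.png

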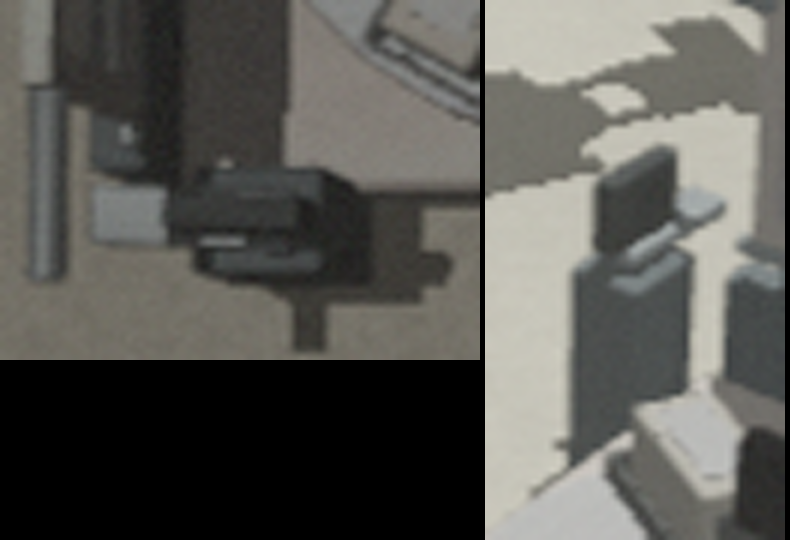

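```bash
cat >> h.py <<'E'
def carts(c,x0,x1,y0,y1,z=.036,k=4,amin=150,bt=131.7,Lt=105):
    L=cv2.cvtColor(c["frame"],cv2.COLOR_RGB2LAB)[y0:y1,x0:x1]
    L=cv2.GaussianBlur(cv2.resize(L,None,fx=k,fy=k,interpolation=cv2.INTER_CUBIC),(0,0),3)
    m=((L[:,:,2]<bt)&(L[:,:,0]>Lt)).astype(np.uint8)
    m=cv2.morphologyEx(cv2.morphologyEx(m,cv2.MORPH_CLOSE,np.ones((9,9))),cv2.MORPH_OPEN,np.ones((13,13)))
    out=[]
    for q in cv2.findContours(m,cv2.RETR_EXTERNAL,cv2.CHAIN_APPROX_NONE)[0]:
        if cv2.contourArea(q)<amin*k*k: continue
        p=(q[:,0]+.5)/k-.5+[x0,y0]
        w=np.array([cast(c,*a,z)[:2] for a in p],np.float32)*1000
        (cx,cy),(a,b),t=cv2.minAreaRect(w)
        if a<b: a,b,t=b,a,t+90
        out.append((round(cx,1),round(cy,1),round(t%180,1),round(a,1),round(b,1),p.mean(0).round(1).tolist()))
    return out
E
python3 - <<'E'
from h import *
c=cam("top"); s=cam("scene")
S=lambda x,y:(280+(x+.5)/2.5-.5,130+(y+.5)/2.5-.5)
B=lambda x,y:(165+(x+.5)/6-.5,225+(y+.5)/6-.5)
D=lambda x,y:(330+(x-485+.5)/6-.5,150+(y+.5)/6-.5)
print("fresh",*carts(c,385,480,165,255),sep="\n")
print("spent",*carts(c,220,275,120,245,z=.091),sep="\n")
print("hinge",[cast(s,*S(*p),.105).round(4) for p in((235,152),(495,245))])
print("tongue tip",[cast(c,*B(*p),.121).round(4) for p in((94,188),(94,242),(168,188),(168,242))])
print("fin top scene",[cast(s,*D(*p),.155).round(4) for p in((600,187),(675,150))])
print("fin top top",[cast(c,*B(*p),.155).round(4) for p in((168,215),(300,215))])
print(-c["R"].T@c["t"],-s["R"].T@s["t"])
E
```

```text
fresh
(509.8, -190.8, 91.6, 51.7, 23.6, [413.6, 237.6])
(614.4, -172.5, 155.0, 52.2, 25.3, [403.3, 189.5])
(613.5, -300.6, 12.8, 52.9, 26.4, [462.5, 189.2])
spent
(621.6, 191.7, 90.1, 45.2, 40.7, [230.4, 183.0])
(614.5, 158.2, 0.3, 241.9, 111.9, [244.3, 195.5])
(702.6, 130.1, 179.7, 104.6, 57.1, [265.5, 139.9])
hinge [array([0.4889, 0.2794, 0.105 ]), array([0.7666, 0.2874, 0.105 ])]
tongue tip [array([0.4706, 0.2859, 0.121 ]), array([0.4528, 0.2857, 0.121 ]), array([0.4702, 0.2617, 0.121 ]), array([0.4525, 0.2615, 0.121 ])]
fin top scene [array([0.4624, 0.2073, 0.155 ]), array([0.4674, 0.2518, 0.155 ])]
fin top top [array([0.4591, 0.2544, 0.155 ]), array([0.4586, 0.2125, 0.155 ])]
[0.38766893 0.02360573 1.24359403] [ 1.05838877 -0.59143092  0.6983593 ]
```

```bash
cat >> h.py <<'E'
def pose():
    s=robot.read_state(); R=Ro.from_rotvec(s["orientation"]).as_matrix()
    return np.array(s["tool_pos"]),np.degrees(np.arctan2(R[1,1],R[0,1])),R[2,2]
def plan(wps,start=None):
    """wps: (x,y,z,psi|None[,max mm per call]); prints the jog row that ends each call"""
    if start is None:
        p,a,tz=pose(); print("at",p.round(4),"psi",round(a,1),"tz",round(tz,4))
    else: p,a=np.array(start[:3]),start[3]
    for w in wps:
        q=np.array(w[:3]); b=a if w[3] is None else w[3]; m=(w[4] if len(w)>4 else 200)/1000
        n=max(1,int(np.ceil(np.linalg.norm(q-p)/m-1e-6)),int(np.ceil(abs(b-a)/42.9)))
        d,da=(q-p)/n,(b-a)/n
        for i in range(n):
            r=np.radians(a); x=np.array([-np.sin(r),np.cos(r),0]);y=np.array([np.cos(r),np.sin(r),0])
            nr=max(np.linalg.norm(d)/.05,abs(da)/8.59)
            print(f"  [[{d@x/.2:.3f},{d@y/.2:.3f},{-d[2]/.2:.3f}],[0,0,{-da/90:.3f}]] x{nr:.1f}")
            a+=da
        p=q; print(" ->",p.round(4),round(a,1))
E
python3 -c "
from h import *
plan([(.242,.549,.33,None),(.628,.117,.30,-90),(.628,.117,.108,None)])"
```

```text
at [0.2417 0.5491 0.2185] psi 66.2 tz -1.0
  [[-0.001,0.000,-0.557],[0,0,-0.000]] x2.2
 -> [0.242 0.549 0.33 ] 66.2
  [[-0.659,-0.300,0.038],[0,0,0.434]] x4.5
  [[-0.701,0.183,0.038],[0,0,0.434]] x4.5
  [[-0.429,0.583,0.038],[0,0,0.434]] x4.5
  [[0.034,0.723,0.038],[0,0,0.434]] x4.5
 -> [0.628 0.117 0.3  ] -90.0
  [[0.000,0.000,0.960],[0,0,-0.000]] x3.8
 -> [0.628 0.117 0.108] -90.0
```

Call:
jog_arm(
  rows=[
    [[0,0,-0.56],[0,0,0]],
    [[0,0,-0.56],[0,0,0]],
    [[0,0,-0.56],[0,0,0]],
  ],
  hand=-1,
)

```text
t: 0.75
tool_pos: [0.2427, 0.5509, 0.3381]
orientation: [0.646, 3.071, 0.015]
force: [-0.1, 0.0, 0.5]
opening: 0.0933
gripper_force: 0.0
```

Call:
jog_arm(
  rows=[
    [[-0.66,-0.3,0.04],[0,0,0.434]],
    [[-0.66,-0.3,0.04],[0,0,0.434]],
    [[-0.66,-0.3,0.04],[0,0,0.434]],
    [[-0.66,-0.3,0.04],[0,0,0.434]],
    [[-0.66,-0.3,0.04],[0,0,0.434]],
  ],
)

```text
t: 1.25
tool_pos: [0.3397, 0.4398, 0.3226]
orientation: [1.649, 2.674, 0.0]
force: [-0.1, 1.3, -0.4]
opening: 0.0928
gripper_force: 0.0
```

Call:
jog_arm(
  rows=[
    [[-0.7,0.183,0.04],[0,0,0.434]],
    [[-0.7,0.183,0.04],[0,0,0.434]],
    [[-0.7,0.183,0.04],[0,0,0.434]],
    [[-0.7,0.183,0.04],[0,0,0.434]],
    [[-0.7,0.183,0.04],[0,0,0.434]],
  ],
)

```text
t: 1.75
tool_pos: [0.436, 0.3317, 0.3143]
orientation: [2.448, 1.969, -0.0]
force: [-0.8, -0.1, 0.4]
opening: 0.093
gripper_force: 0.0
```

Call:
jog_arm(
  rows=[
    [[-0.43,0.583,0.04],[0,0,0.434]],
    [[-0.43,0.583,0.04],[0,0,0.434]],
    [[-0.43,0.583,0.04],[0,0,0.434]],
    [[-0.43,0.583,0.04],[0,0,0.434]],
    [[-0.43,0.583,0.04],[0,0,0.434]],
  ],
)

```text
t: 2.25
tool_pos: [0.5322, 0.2234, 0.306]
orientation: [2.965, 1.037, -0.001]
force: [0.5, 0.6, -0.3]
opening: 0.0932
gripper_force: 0.0
```

Call:
jog_arm(
  rows=[
    [[0.034,0.723,0.04],[0,0,0.434]],
    [[0.034,0.723,0.04],[0,0,0.434]],
    [[0.034,0.723,0.04],[0,0,0.434]],
    [[0.034,0.723,0.04],[0,0,0.434]],
    [[0.034,0.723,0.04],[0,0,0.434]],
  ],
)

```text
t: 2.75
tool_pos: [0.6283, 0.1153, 0.2975]
orientation: [3.141, -0.014, -0.002]
force: [-0.8, 0.0, 0.4]
opening: 0.0927
gripper_force: 0.0
```

```bash
python3 -c "
from h import *
plan([(.628,.117,.20,-90),(.628,.117,.108,None)])"
```

```text
at [0.6283 0.1153 0.2975] psi -90.5 tz -1.0
  [[-0.002,-0.009,0.487],[0,0,-0.005]] x1.9
 -> [0.628 0.117 0.2  ] -90.0
  [[0.000,0.000,0.460],[0,0,-0.000]] x1.8
 -> [0.628 0.117 0.108] -90.0
```

Call:
jog_arm(
  rows=[
    [[0,-0.009,0.25],[0,0,-0.005]],
    [[0,-0.009,0.5],[0,0,-0.005]],
    [[0,-0.009,0.75],[0,0,-0.005]],
    [[0,-0.009,0.945],[0,0,-0.005]],
    [[0,-0.009,0.945],[0,0,-0.005]],
  ],
)

```text
t: 3.25
tool_pos: [0.6224, 0.1182, 0.1018]
orientation: [3.14, 0.012, -0.02]
force: [-0.7, 0.2, -1.0]
opening: 0.0928
gripper_force: 0.0
```

Call:
jog_arm(
  rows=[
    [[0,0,0],[0,0,0]],
    [[0,0,0],[0,0,0]],
    [[0,0,0],[0,0,0]],
    [[0,0,0],[0,0,0]],
    [[0,0,0],[0,0,0]],
  ],
  hand=1,
  squeeze=10,
)

```text
t: 3.75
tool_pos: [0.6285, 0.1189, 0.1112]
orientation: [-3.141, -0.012, -0.004]
force: [-1.6, -0.1, -0.4]
opening: 0.0576
gripper_force: 0.0
```

Call:
jog_arm(
  rows=[
    [[0,0,0],[0,0,0]],
    [[0,0,0],[0,0,0]],
    [[0,0,0],[0,0,0]],
    [[0,0,0],[0,0,0]],
    [[0,0,0],[0,0,0]],
  ],
)

```text
t: 4.25
tool_pos: [0.6276, 0.1188, 0.1095]
orientation: [3.142, 0.012, -0.0]
force: [0.0, -0.1, 0.1]
opening: 0.0177
gripper_force: 0.0
```

Call:
jog_arm(
  rows=[
    [[0,0,0],[0,0,0]],
    [[0,0,0],[0,0,0]],
    [[0,0,0],[0,0,0]],
  ],
)

```text
t: 4.55
tool_pos: [0.6276, 0.1193, 0.1095]
orientation: [-3.141, -0.013, 0.0]
force: [1.2, 5.1, -1.3]
opening: 0.0138
gripper_force: 10.0
```

```bash
python3 -c "
from h import *
plan([(.628,.117,.108,-90)]);s=robot.read_state();print(s['force'],s['wrist_torque'],s['opening'],s['gripper_force'])"
```

```text
at [0.6276 0.1193 0.1095] psi -89.5 tz -1.0
  [[0.002,0.012,0.008],[0,0,0.005]] x0.1
 -> [0.628 0.117 0.108] -90.0
[ 1.20749837  5.10816863 -1.34205259] [ 0.67828965  0.11770882 -0.01494238] 0.013789074619189759 9.994363635778427
```

Call:
jog_arm(
  rows=[
    [[0,-0.008,0],[0,0,0]],
    [[0,-0.008,0],[0,0,0]],
    [[0,-0.008,0],[0,0,0]],
  ],
  squeeze=50,
)

```text
t: 4.85
tool_pos: [0.6276, 0.1194, 0.1096]
orientation: [3.14, 0.011, -0.001]
force: [0.0, -5.0, -0.4]
opening: 0.0139
gripper_force: 50.0
```

Call:
jog_arm(
  rows=[
    [[0,0,0],[0,0,-0.05]],
    [[0,0,0],[0,0,-0.1]],
    [[0,0,0],[0,0,-0.15]],
    [[0,0,0],[0,0,-0.2]],
    [[0,0,0],[0,0,-0.25]],
  ],
)

```text
t: 5.35
tool_pos: [0.6276, 0.1195, 0.1095]
orientation: [3.077, 0.629, -0.001]
force: [-1.2, -4.2, -0.2]
opening: 0.0139
gripper_force: 50.0
```

```bash
python3 -c "
from h import *
print(pose());s=robot.read_state();print(s['force'],s['wrist_torque'],s['opening'],s['gripper_force'])"
```

```text
(array([0.62756491, 0.11954329, 0.10953005]), np.float64(-66.90692044906996), np.float64(-0.999999407563318))
[-1.17881262 -4.18005797 -0.1764992 ] [-0.64461232  0.25136889 -0.02215281] 0.013924689314413062 49.993212819099426
```

Call:
jog_arm(
  rows=[
    [[0,0,0],[0,0,-0.05]],
    [[0,0,0],[0,0,-0.1]],
    [[0,0,0],[0,0,-0.15]],
    [[0,0,0],[0,0,-0.2]],
    [[0,0,0],[0,0,-0.25]],
  ],
)

```text
t: 5.85
tool_pos: [0.6275, 0.1197, 0.1095]
orientation: [2.896, 1.217, -0.001]
force: [-0.9, -3.4, 0.5]
opening: 0.0137
gripper_force: 50.0
```

Call:
jog_arm(
  rows=[
    [[0,0,0],[0,0,-0.05]],
    [[0,0,0],[0,0,-0.1]],
    [[0,0,0],[0,0,-0.15]],
    [[0,0,0],[0,0,-0.2]],
    [[0,0,0],[0,0,-0.25]],
  ],
)

```text
t: 6.35
tool_pos: [0.6274, 0.1198, 0.1095]
orientation: [2.603, 1.759, -0.002]
force: [-2.0, -3.7, -0.1]
opening: 0.0138
gripper_force: 50.0
```

Call:
jog_arm(
  rows=[
    [[0,0,0],[0,0,-0.05]],
    [[0,0,0],[0,0,-0.1]],
    [[0,0,0],[0,0,-0.15]],
    [[0,0,0],[0,0,-0.2]],
    [[0,0,0],[0,0,-0.24]],
  ],
)

```text
t: 6.85
tool_pos: [0.6272, 0.1198, 0.1095]
orientation: [-2.227, -2.216, 0.002]
force: [-2.5, -3.3, 0.9]
opening: 0.0135
gripper_force: 50.0
```

```bash
python3 -c "
from h import *
print(pose());s=robot.read_state();print(s['force'],s['wrist_torque'],s['opening'],s['gripper_force'],s['q'])"
```

```text
(array([0.62718243, 0.11983512, 0.10953262]), np.float64(-0.2921620374017259), np.float64(-0.9999990195849391))
[-2.52966766 -3.33906448  0.8516857 ] [-0.60438102  0.40184255 -0.07666819] 0.013531778335031084 49.99418377876282 [ 1.08910460e-01  3.05756096e-01  1.48923643e+00 -6.70072883e-04
  1.34783864e+00  1.14157761e-01]
```

Call:
jog_arm(
  rows=[
    [[0,0,0],[0,0,-0.01]],
    [[0,0,0],[0,0,-0.02]],
    [[0,0,0],[0,0,-0.02]],
  ],
)

```text
t: 7.15
tool_pos: [0.6272, 0.1198, 0.1095]
orientation: [-2.197, -2.245, 0.002]
force: [-3.3, -4.2, 1.9]
opening: 0.0138
gripper_force: 50.3
```

```bash
python3 -c "
from h import *
print(pose());s=robot.read_state();print(s['force'],s['wrist_torque'],s['opening'],s['gripper_force'])
c=cam('top');crop(c,150,350,50,290,2.5,'topC.png')"
```

```text
(array([0.62723779, 0.11982728, 0.10953406]), np.float64(1.2522372122697967), np.float64(-0.9999992250212819))
[-3.33315938 -4.22774508  1.8718592 ] [-0.68212047  0.46789805 -0.58500146] 0.01376830744600945 50.25922358036041
```

Call:
jog_arm(
  rows=[
    [[0,0,0],[0,0,0.01]],
    [[0,0,0],[0,0,0.01]],
    [[0,0,0],[0,0,0.01]],
    [[0,0,0],[0,0,0.01]],
    [[0,0,0],[0,0,0.01]],
  ],
  hand=-1,
)

```text
t: 7.7
tool_pos: [0.6277, 0.1205, 0.1097]
orientation: [2.213, 2.23, 0.0]
force: [-0.3, 0.5, 0.4]
opening: 0.049
gripper_force: 0.0
```

Call:
jog_arm(
  rows=[
    [[0,0,-0.1],[0,0,0]],
    [[0,0,-0.3],[0,0,0]],
    [[0,0,-0.55],[0,0,0]],
    [[0,0,-0.8],[0,0,0]],
    [[0,0,-0.8],[0,0,0]],
  ],
)

```text
t: 8.2
tool_pos: [0.6314, 0.121, 0.28]
orientation: [2.206, 2.224, 0.018]
force: [-0.1, 0.5, 1.1]
opening: 0.089
gripper_force: 0.0
```

Call:
jog_arm(
  rows=[
    [[-1,-0.2,0],[0,0,0.3]],
    [[-1,-0.2,0],[0,0,0.3]],
    [[-1,-0.2,0],[0,0,0.3]],
    [[-1,-0.2,0],[0,0,0.3]],
    [[-1,-0.2,0],[0,0,0.3]],
  ],
)

```text
t: 8.7
tool_pos: [0.5881, -0.0853, 0.2696]
orientation: [2.676, 1.643, -0.002]
force: [-0.3, 0.9, 0.4]
opening: 0.0929
gripper_force: 0.0
```

```bash
python3 -c "
from h import *
print(pose())
c=cam('top');crop(c,150,550,50,330,2,'topC.png')
print('fresh',*carts(c,345,480,165,255),sep='\n')"
```

```text
(array([ 0.58812959, -0.08527514,  0.26957359]), np.float64(-26.904207271811593), np.float64(-0.9999980278217522))
fresh
(499.3, -311.7, 177.5, 55.5, 41.3, [470.1, 242.2])
```

View pics/topC.png

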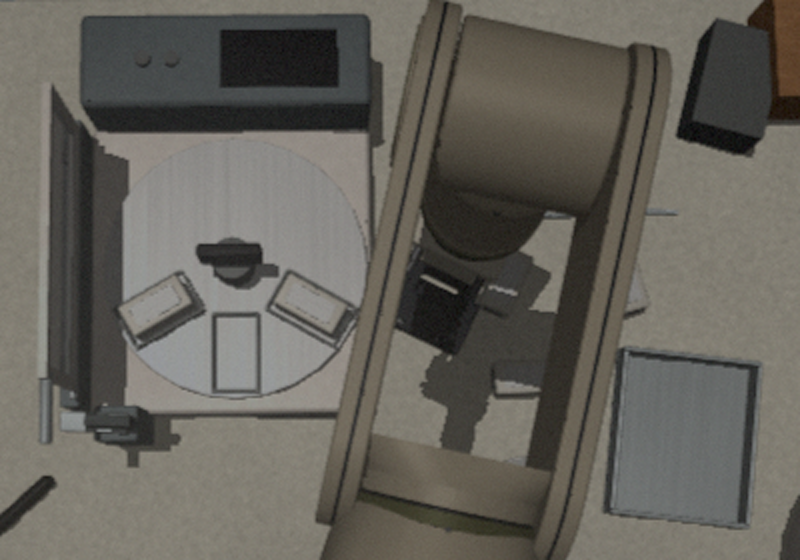

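```bash
python3 -c "
from h import *
c=cam('top')
T=lambda x,y:(150+(x+.5)/2-.5,50+(y+.5)/2-.5)
for q in ([(120,306),(178,275),(198,297),(138,332)],[(290,272),(352,308),(334,332),(274,297)]): print([cast(c,*T(*p),.091)[:2].round(4) for p in q],np.mean([cast(c,*T(*p),.091) for p in q],0).round(4))
plan([(.581,.040,.20,-30),(.581,.040,.070,None)])
plan([(.581,.040,.20,None),(.47,-.31,.20,6.5-0,200),(.47,-.31,.07,None)],(.581,.040,.07,-30))
"
```

```text
[array([0.581 , 0.2341]), array([0.6125, 0.175 ]), array([0.5894, 0.1545]), array([0.5539, 0.2156])] [0.5842 0.1948 0.091 ]
[array([0.6144, 0.0601]), array([ 0.5762, -0.0031]), array([0.5516, 0.0157]), array([0.5885, 0.0767])] [0.5827 0.0373 0.091 ]
at [ 0.589  -0.0812  0.2696] psi -26.7 tz -1.0
  [[0.523,-0.308,0.348],[0,0,0.037]] x2.8
 -> [0.581 0.04  0.2  ] -30.0
  [[0.000,0.000,0.650],[0,0,-0.000]] x2.6
 -> [0.581 0.04  0.07 ] -30.0
  [[0.000,0.000,-0.650],[0,0,-0.000]] x2.6
 -> [0.581 0.04  0.2  ] -30.0
  [[-0.897,0.197,-0.000],[0,0,-0.203]] x3.7
  [[-0.913,-0.093,-0.000],[0,0,-0.203]] x3.7
 -> [ 0.47 -0.31  0.2 ] 6.5
  [[0.000,0.000,0.650],[0,0,-0.000]] x2.6
 -> [ 0.47 -0.31  0.07] 6.5
```

Call:
jog_arm(
  rows=[
    [[0.52,-0.31,0.35],[0,0,0.037]],
    [[0.52,-0.31,0.35],[0,0,0.037]],
    [[0.52,-0.31,0.35],[0,0,0.037]],
    [[0.52,-0.31,0.35],[0,0,0.037]],
    [[0.52,-0.31,0.35],[0,0,0.037]],
  ],
)

```text
t: 9.3
tool_pos: [0.5798, 0.0431, 0.1991]
orientation: [-2.715, -1.579, 0.001]
force: [0.2, -0.2, 0.0]
opening: 0.0926
gripper_force: 0.0
```

```bash
python3 -c "
from h import *
plan([(.582,.039,.070,-30)])"
```

```text
at [0.5798 0.0431 0.1991] psi -29.6 tz -1.0
  [[-0.013,0.020,0.646],[0,0,0.004]] x2.6
 -> [0.582 0.039 0.07 ] -30.0
```

Call:
jog_arm(
  rows=[
    [[-0.005,0.01,0.2],[0,0,0.004]],
    [[-0.005,0.01,0.35],[0,0,0.004]],
    [[-0.005,0.01,0.45],[0,0,0.004]],
    [[-0.005,0.01,0.5],[0,0,0.004]],
    [[-0.005,0.01,0.5],[0,0,0.004]],
  ],
)

```text
t: 9.8
tool_pos: [0.5812, 0.0386, 0.099]
orientation: [-2.724, -1.564, 0.002]
force: [0.6, -0.0, -0.1]
opening: 0.0926
gripper_force: 0.0
```

Call:
jog_arm(
  rows=[
    [[0,0,0.05],[0,0,0]],
    [[0,0,0.1],[0,0,0]],
    [[0,0,0.14],[0,0,0]],
    [[0,0,0.14],[0,0,0]],
    [[0,0,0.14],[0,0,0]],
  ],
)

```text
t: 10.3
tool_pos: [0.5814, 0.039, 0.0715]
orientation: [-2.724, -1.565, 0.001]
force: [0.8, -1.4, -0.7]
opening: 0.0927
gripper_force: 0.0
```

Call:
jog_arm(
  rows=[
    [[0,0,0],[0,0,0]],
    [[0,0,0],[0,0,0]],
    [[0,0,0],[0,0,0]],
    [[0,0,0],[0,0,0]],
    [[0,0,0],[0,0,0]],
  ],
  hand=1,
  squeeze=20,
)

```text
t: 10.8
tool_pos: [0.5816, 0.039, 0.0718]
orientation: [2.724, 1.565, 0.0]
force: [0.3, 0.2, 0.3]
opening: 0.0574
gripper_force: 0.0
```

Call:
jog_arm(
  rows=[
    [[0,0,0],[0,0,0]],
    [[0,0,0],[0,0,0]],
    [[0,0,0],[0,0,0]],
    [[0,0,0],[0,0,0]],
    [[0,0,0],[0,0,0]],
  ],
)

```text
t: 11.3
tool_pos: [0.5815, 0.039, 0.0716]
orientation: [-2.724, -1.565, 0.0]
force: [-0.1, 0.6, -0.5]
opening: 0.0358
gripper_force: 20.0
```

```bash
python3 -c "
from h import *
plan([(.582,.039,.20,-30),(.483,-.364,.20,-7.8),(.483,-.364,.023,None)])"
```

```text
at [0.5815 0.039  0.0716] psi -30.2 tz -1.0
  [[0.001,0.002,-0.642],[0,0,-0.003]] x2.6
 -> [0.582 0.039 0.2  ] -30.0
  [[-0.664,0.193,-0.000],[0,0,-0.082]] x2.8
  [[-0.683,0.106,-0.000],[0,0,-0.082]] x2.8
  [[-0.691,0.017,-0.000],[0,0,-0.082]] x2.8
 -> [ 0.483 -0.364  0.2  ] -7.8
  [[0.000,0.000,0.885],[0,0,-0.000]] x3.5
 -> [ 0.483 -0.364  0.023] -7.8
```

Call:
jog_arm(
  rows=[
    [[0,0,-0.1],[0,0,0]],
    [[0,0,-0.3],[0,0,0]],
    [[0,0,-0.5],[0,0,0]],
    [[0,0,-0.64],[0,0,0]],
    [[0,0,-0.64],[0,0,0]],
  ],
)

```text
t: 11.8
tool_pos: [0.5844, 0.0389, 0.2053]
orientation: [2.72, 1.563, 0.012]
force: [1.1, -0.6, -0.8]
opening: 0.0358
gripper_force: 20.0
```

Call:
jog_arm(
  rows=[
    [[-0.1,0.03,0],[0,0,-0.02]],
    [[-0.25,0.075,0],[0,0,-0.04]],
    [[-0.43,0.12,0],[0,0,-0.06]],
    [[-0.61,0.175,0],[0,0,-0.08]],
    [[-0.664,0.193,0],[0,0,-0.082]],
  ],
)

```text
t: 12.3
tool_pos: [0.5463, -0.098, 0.1979]
orientation: [-2.618, -1.735, 0.004]
force: [0.2, 1.1, -1.0]
opening: 0.0359
gripper_force: 20.0
```

Call:
jog_arm(
  rows=[
    [[-0.15,0.023,0],[0,0,-0.02]],
    [[-0.33,0.051,0],[0,0,-0.04]],
    [[-0.51,0.08,0],[0,0,-0.06]],
    [[-0.683,0.106,0],[0,0,-0.082]],
    [[-0.683,0.106,0],[0,0,-0.082]],
  ],
)

```text
t: 12.8
tool_pos: [0.5129, -0.2323, 0.1982]
orientation: [-2.503, -1.898, 0.003]
force: [-0.6, 1.1, -1.5]
opening: 0.0358
gripper_force: 20.0
```

Call:
jog_arm(
  rows=[
    [[-0.15,0.003,0],[0,0,-0.02]],
    [[-0.33,0.008,0],[0,0,-0.05]],
    [[-0.55,0.013,0],[0,0,-0.082]],
    [[-0.691,0.017,0],[0,0,-0.082]],
    [[-0.691,0.017,0],[0,0,-0.082]],
  ],
)

```text
t: 13.3
tool_pos: [0.4797, -0.3654, 0.1982]
orientation: [-2.376, -2.054, 0.001]
force: [-1.1, 0.8, -1.2]
opening: 0.036
gripper_force: 20.0
```

Call:
jog_arm(
  rows=[
    [[0,0,0.15],[0,0,0]],
    [[0,0,0.35],[0,0,0]],
    [[0,0,0.5],[0,0,0]],
    [[0,0,0.6],[0,0,0]],
    [[0,0,0.6],[0,0,0]],
  ],
)

```text
t: 13.8
tool_pos: [0.4789, -0.3595, 0.0747]
orientation: [-2.366, -2.054, 0.001]
force: [-0.7, 0.1, -1.5]
opening: 0.0362
gripper_force: 20.0
```

```bash
python3 -c "
from h import *
plan([(.483,-.364,.024,-7.8)]);s=robot.read_state();print(s['opening'],s['gripper_force'])
c=cam('top');print('fresh',*carts(c,345,480,165,255),sep='\n')"
```

```text
at [ 0.4789 -0.3595  0.0747] psi -8.1 tz -1.0
  [[-0.020,0.023,0.253],[0,0,-0.003]] x1.0
 -> [ 0.483 -0.364  0.024] -7.8
0.0361537205358921 19.994598627090454
fresh
(509.8, -191.2, 92.1, 50.6, 23.6, [413.5, 237.7])
(497.9, -312.2, 172.4, 56.0, 38.6, [469.5, 241.8])
(615.2, -172.6, 155.8, 52.4, 23.6, [403.2, 189.3])
(613.7, -300.7, 15.4, 52.7, 24.6, [462.6, 189.1])
```

Lower into the tray, release, rise, then go towards bay0.

Call:
jog_arm(
  rows=[
    [[-0.015,0.02,0.07],[0,0,0]],
    [[-0.015,0.02,0.13],[0,0,0]],
    [[-0.015,0.02,0.18],[0,0,0]],
    [[-0.015,0.02,0.22],[0,0,0]],
    [[-0.015,0.02,0.245],[0,0,0]],
  ],
)

```text
t: 14.35
tool_pos: [0.4839, -0.3666, 0.0295]
orientation: [-2.372, -2.058, 0.0]
force: [-0.1, 0.2, -0.8]
opening: 0.0356
gripper_force: 20.0
```

Call:
jog_arm(
  rows=[
    [[0,0,0.005],[0,0,0]],
    [[0,0,0.005],[0,0,0]],
  ],
)

```text
t: 14.55
tool_pos: [0.4843, -0.367, 0.0296]
orientation: [-2.373, -2.059, -0.0]
force: [-0.2, 0.2, -0.7]
opening: 0.0358
gripper_force: 20.0
```

Call:
jog_arm(
  rows=[
    [[0,0,0],[0,0,0]],
    [[0,0,0],[0,0,0]],
    [[0,0,0],[0,0,0]],
    [[0,0,0],[0,0,0]],
  ],
  hand=-0.15,
)

```text
t: 14.95
tool_pos: [0.4845, -0.3671, 0.03]
orientation: [2.372, 2.058, 0.0]
force: [0.4, -0.0, -0.4]
opening: 0.0535
gripper_force: 0.0
```

Call:
jog_arm(
  rows=[
    [[0,0,-0.1],[0,0,0]],
    [[0,0,-0.3],[0,0,0]],
    [[0,0,-0.5],[0,0,0]],
    [[0,0,-0.7],[0,0,0]],
    [[0,0,-0.9],[0,0,0]],
  ],
)

```text
t: 15.45
tool_pos: [0.4842, -0.3668, 0.2114]
orientation: [2.373, 2.059, 0.0]
force: [0.4, -0.8, 0.7]
opening: 0.0535
gripper_force: 0.0
```

```bash
python3 -c "
from h import *
plan([(.585,.193,.22,30),(.585,.193,.07,None)])"
```

```text
at [ 0.4842 -0.3668  0.2114] psi -8.1 tz -1.0
  [[0.947,0.035,-0.014],[0,0,-0.141]] x3.8
  [[0.916,0.242,-0.014],[0,0,-0.141]] x3.8
  [[0.841,0.438,-0.014],[0,0,-0.141]] x3.8
 -> [0.585 0.193 0.22 ] 30.0
  [[0.000,0.000,0.750],[0,0,-0.000]] x3.0
 -> [0.585 0.193 0.07 ] 30.0
```

Call:
jog_arm(
  rows=[
    [[0.25,0.01,0],[0,0,-0.03]],
    [[0.5,0.02,0],[0,0,-0.07]],
    [[0.75,0.03,0],[0,0,-0.1]],
    [[0.947,0.035,0],[0,0,-0.141]],
    [[0.947,0.035,0],[0,0,-0.141]],
  ],
)

```text
t: 15.95
tool_pos: [0.5187, -0.1759, 0.21]
orientation: [-2.123, -2.315, -0.002]
force: [0.3, -0.6, -0.0]
opening: 0.0539
gripper_force: 0.0
```

Call:
jog_arm(
  rows=[
    [[0.22,0.06,0],[0,0,-0.03]],
    [[0.46,0.12,0],[0,0,-0.07]],
    [[0.69,0.18,0],[0,0,-0.1]],
    [[0.916,0.242,0],[0,0,-0.141]],
    [[0.916,0.242,0],[0,0,-0.141]],
  ],
)

```text
t: 16.45
tool_pos: [0.5521, 0.0107, 0.2098]
orientation: [-1.854, -2.536, -0.003]
force: [0.6, -1.1, -0.7]
opening: 0.053
gripper_force: 0.0
```

Call:
jog_arm(
  rows=[
    [[0.21,0.11,0],[0,0,-0.03]],
    [[0.42,0.22,0],[0,0,-0.07]],
    [[0.63,0.33,0],[0,0,-0.1]],
    [[0.78,0.41,0],[0,0,-0.12]],
    [[0.78,0.41,0],[0,0,-0.12]],
  ],
)

```text
t: 16.95
tool_pos: [0.5839, 0.1822, 0.2094]
orientation: [-1.612, -2.696, -0.001]
force: [-0.3, -0.0, -0.1]
opening: 0.0539
gripper_force: 0.0
```

Call:
jog_arm(
  rows=[
    [[0,0,0],[0,0,0]],
    [[0,0,0],[0,0,0]],
    [[0,0,0],[0,0,0]],
  ],
)

```text
t: 17.25
tool_pos: [0.5837, 0.1777, 0.2097]
orientation: [1.619, 2.692, -0.0]
force: [0.5, -0.5, -0.2]
opening: 0.0537
gripper_force: 0.0
```

```bash
python3 -c "
from h import *
plan([(.588,.187,.10,28),(.588,.187,.071,None)])"
```

```text
at [0.5837 0.1777 0.2097] psi 27.9 tz -1.0
  [[0.031,0.041,0.549],[0,0,-0.001]] x2.2
 -> [0.588 0.187 0.1  ] 28.0
  [[0.000,0.000,0.145],[0,0,-0.000]] x0.6
 -> [0.588 0.187 0.071] 28.0
```

Call:
jog_arm(
  rows=[
    [[0.03,0.04,0.15],[0,0,0]],
    [[0.03,0.04,0.3],[0,0,0]],
    [[0.03,0.04,0.42],[0,0,0]],
    [[0.03,0.04,0.48],[0,0,0]],
    [[0.03,0.04,0.48],[0,0,0]],
  ],
)

```text
t: 17.75
tool_pos: [0.5865, 0.1873, 0.1116]
orientation: [-1.617, -2.691, 0.004]
force: [-0.1, -0.3, -0.3]
opening: 0.0534
gripper_force: 0.0
```

```bash
python3 -c "
from h import *
plan([(.588,.187,.071,28)])"
```

```text
at [0.5865 0.1873 0.1116] psi 28.0 tz -1.0
  [[-0.005,0.006,0.203],[0,0,-0.000]] x0.8
 -> [0.588 0.187 0.071] 28.0
```

Call:
jog_arm(
  rows=[
    [[0,0,0.06],[0,0,0]],
    [[0,0,0.12],[0,0,0]],
    [[0,0,0.17],[0,0,0]],
    [[0,0,0.2],[0,0,0]],
    [[0,0,0.2],[0,0,0]],
  ],
)

```text
t: 18.25
tool_pos: [0.5869, 0.1883, 0.0722]
orientation: [-1.615, -2.693, 0.002]
force: [-0.9, 0.3, 0.1]
opening: 0.0534
gripper_force: 0.0
```

Call:
jog_arm(
  rows=[
    [[0,0,0],[0,0,0]],
    [[0,0,0],[0,0,0]],
    [[0,0,0],[0,0,0]],
    [[0,0,0],[0,0,0]],
    [[0,0,0],[0,0,0]],
  ],
  hand=1,
  squeeze=20,
)

```text
t: 18.75
tool_pos: [0.5882, 0.1886, 0.0743]
orientation: [1.616, 2.693, 0.001]
force: [-0.0, 0.2, 4.3]
opening: 0.036
gripper_force: 19.8
```

```bash
python3 -c "
from h import *
plan([(.588,.187,.071,None)])
s=robot.read_state();print(s['force'],s['opening'],s['gripper_force'])
plan([(.588,.187,.20,None),(.401,-.352,.20,-7.8),(.401,-.352,.027,None)],(.588,.187,.071,28))"
```

```text
at [0.5882 0.1886 0.0743] psi 28.1 tz -1.0
  [[-0.007,-0.005,0.016],[0,0,-0.000]] x0.1
 -> [0.588 0.187 0.071] 28.1
[-0.03508874  0.1754556   4.2546728 ] 0.03603549633466883 19.80661243200302
  [[0.000,0.000,-0.645],[0,0,-0.000]] x2.6
 -> [0.588 0.187 0.2  ] 28.0
  [[-0.647,-0.697,-0.000],[0,0,0.133]] x3.8
  [[-0.777,-0.548,-0.000],[0,0,0.133]] x3.8
  [[-0.874,-0.376,-0.000],[0,0,0.133]] x3.8
 -> [ 0.401 -0.352  0.2  ] -7.8
  [[0.000,0.000,0.865],[0,0,-0.000]] x3.5
 -> [ 0.401 -0.352  0.027] -7.8
```

Call:
jog_arm(
  rows=[
    [[0,0,-0.1],[0,0,0]],
    [[0,0,-0.3],[0,0,0]],
    [[0,0,-0.5],[0,0,0]],
    [[0,0,-0.64],[0,0,0]],
    [[0,0,-0.64],[0,0,0]],
  ],
)

```text
t: 19.25
tool_pos: [0.5905, 0.1891, 0.2075]
orientation: [1.613, 2.688, 0.01]
force: [1.3, -0.1, -0.1]
opening: 0.0358
gripper_force: 19.8
```

Call:
jog_arm(
  rows=[
    [[-0.13,-0.14,0],[0,0,0.025]],
    [[-0.3,-0.33,0],[0,0,0.06]],
    [[-0.5,-0.54,0],[0,0,0.1]],
    [[-0.647,-0.697,0],[0,0,0.133]],
    [[-0.647,-0.697,0],[0,0,0.133]],
  ],
)

```text
t: 19.75
tool_pos: [0.5234, 0.0039, 0.1999]
orientation: [-1.896, -2.504, 0.005]
force: [0.0, 0.1, -1.9]
opening: 0.0361
gripper_force: 19.8
```

Call:
jog_arm(
  rows=[
    [[-0.16,-0.11,0],[0,0,0.025]],
    [[-0.35,-0.25,0],[0,0,0.06]],
    [[-0.55,-0.39,0],[0,0,0.1]],
    [[-0.777,-0.548,0],[0,0,0.133]],
    [[-0.777,-0.548,0],[0,0,0.133]],
  ],
)

```text
t: 20.25
tool_pos: [0.4614, -0.1749, 0.2003]
orientation: [-2.146, -2.293, 0.003]
force: [0.3, 0.3, -1.0]
opening: 0.0362
gripper_force: 19.8
```

Call:
jog_arm(
  rows=[
    [[-0.21,-0.09,0],[0,0,0.025]],
    [[-0.42,-0.18,0],[0,0,0.06]],
    [[-0.65,-0.28,0],[0,0,0.1]],
    [[-0.874,-0.376,0],[0,0,0.133]],
    [[-0.874,-0.376,0],[0,0,0.133]],
  ],
)

```text
t: 20.75
tool_pos: [0.3991, -0.3545, 0.2003]
orientation: [-2.373, -2.057, 0.002]
force: [0.6, 0.6, -1.5]
opening: 0.036
gripper_force: 19.8
```

Call:
jog_arm(
  rows=[
    [[0,0,0.15],[0,0,0]],
    [[0,0,0.35],[0,0,0]],
    [[0,0,0.5],[0,0,0]],
    [[0,0,0.65],[0,0,0]],
    [[0,0,0.65],[0,0,0]],
  ],
)

```text
t: 21.25
tool_pos: [0.3988, -0.3463, 0.0658]
orientation: [-2.359, -2.06, -0.0]
force: [-1.3, 0.8, -1.6]
opening: 0.036
gripper_force: 19.8
```

Call:
jog_arm(
  rows=[
    [[0,0,0],[0,0,0]],
    [[0,0,0],[0,0,0]],
  ],
)

```text
t: 21.45
tool_pos: [0.4024, -0.3512, 0.0735]
orientation: [2.365, 2.064, 0.0]
force: [0.4, -0.3, -1.4]
opening: 0.036
gripper_force: 19.8
```

```bash
python3 -c "
from h import *
plan([(.401,-.352,.027,-7.8)])"
```

```text
at [ 0.4024 -0.3512  0.0735] psi -7.8 tz -1.0
  [[-0.005,-0.006,0.232],[0,0,0.000]] x0.9
 -> [ 0.401 -0.352  0.027] -7.8
```

Call:
jog_arm(
  rows=[
    [[-0.04,0,0.06],[0,0,0]],
    [[-0.04,0,0.12],[0,0,0]],
    [[-0.04,0,0.17],[0,0,0]],
    [[-0.04,0,0.21],[0,0,0]],
    [[-0.04,0,0.235],[0,0,0]],
  ],
)

```text
t: 21.95
tool_pos: [0.3992, -0.3581, 0.0237]
orientation: [-2.366, -2.063, 0.001]
force: [-11.8, 6.4, 31.3]
opening: 0.0362
gripper_force: 20.0
```

Call:
jog_arm(
  rows=[
    [[0,0,0],[0,0,0]],
    [[0,0,0],[0,0,0]],
  ],
)

```text
t: 22.15
tool_pos: [0.3999, -0.3586, 0.0244]
orientation: [-2.368, -2.064, -0.0]
force: [0.3, -0.3, -0.1]
opening: 0.0357
gripper_force: 19.9
```

Call:
jog_arm(
  rows=[
    [[0,0,0],[0,0,0]],
    [[0,0,0],[0,0,0]],
    [[0,0,0],[0,0,0]],
    [[0,0,0],[0,0,0]],
  ],
  hand=-0.15,
)

```text
t: 22.55
tool_pos: [0.4001, -0.3588, 0.0248]
orientation: [2.368, 2.064, 0.0]
force: [-0.3, -0.2, -0.3]
opening: 0.053
gripper_force: 0.0
```

Call:
jog_arm(
  rows=[
    [[0,0,-0.1],[0,0,0]],
    [[0,0,-0.3],[0,0,0]],
    [[0,0,-0.5],[0,0,0]],
    [[0,0,-0.7],[0,0,0]],
    [[0,0,-0.9],[0,0,0]],
  ],
)

```text
t: 23.05
tool_pos: [0.3998, -0.3585, 0.2064]
orientation: [2.368, 2.064, 0.0]
force: [0.8, -0.9, -0.1]
opening: 0.0537
gripper_force: 0.0
```

```bash
python3 -c "
from h import *
c=cam('top');print('fresh',*carts(c,345,480,165,255),sep='\n');crop(c,345,565,130,330,2.5,'t2.png')
plan([(.510,-.191,.20,2)])"
```

```text
fresh
(510.0, -191.5, 91.6, 51.6, 23.7, [413.9, 237.5])
(498.3, -309.9, 171.6, 55.1, 33.3, [468.4, 242.0])
(614.2, -172.3, 155.4, 53.0, 24.7, [403.1, 189.5])
(613.4, -300.7, 14.0, 53.4, 25.3, [462.5, 189.4])
at [ 0.4022 -0.361   0.2146] psi -7.8 tz -0.9999
  [[0.458,0.209,0.036],[0,0,-0.055]] x2.0
  [[0.438,0.248,0.036],[0,0,-0.055]] x2.0
 -> [ 0.51  -0.191  0.2  ] 2.0
```

View pics/t2.png

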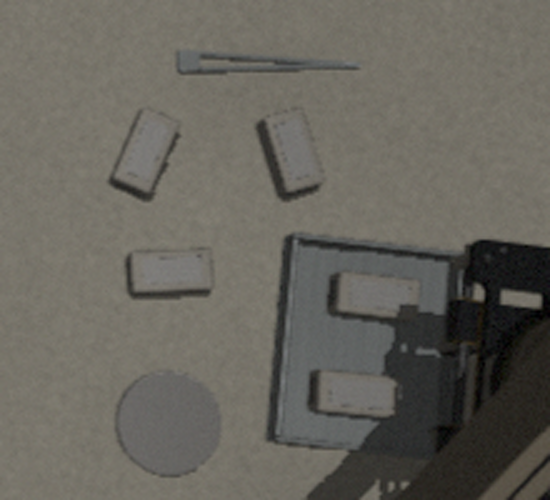

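Call:
jog_arm(
  rows=[
    [[0.2,0.1,0],[0,0,-0.03]],
    [[0.4,0.2,0],[0,0,-0.06]],
    [[0.6,0.3,0],[0,0,-0.1]],
    [[0.83,0.415,0.2],[0,0,-0.105]],
    [[0.83,0.415,0.4],[0,0,-0.105]],
  ],
)

```text
t: 23.6
tool_pos: [0.5094, -0.204, 0.1285]
orientation: [2.18, 2.25, 0.006]
force: [-0.0, -1.8, -0.9]
opening: 0.0535
gripper_force: 0.0
```

Call:
jog_arm(
  rows=[
    [[0,0,0],[0,0,0]],
    [[0,0,0],[0,0,0]],
    [[0,0,0],[0,0,0]],
  ],
)

```text
t: 23.9
tool_pos: [0.5056, -0.2072, 0.1278]
orientation: [2.189, 2.249, 0.001]
force: [-0.5, 0.2, 0.5]
opening: 0.0536
gripper_force: 0.0
```

```bash
python3 -c "
from h import *
plan([(.510,-.204,.017,1.6)])"
```

```text
at [ 0.5056 -0.2072  0.1278] psi 1.6 tz -1.0
  [[0.015,0.022,0.554],[0,0,-0.000]] x2.2
 -> [ 0.51  -0.204  0.017] 1.6
```

Call:
jog_arm(
  rows=[
    [[0.015,0.022,0.15],[0,0,0]],
    [[0.015,0.022,0.3],[0,0,0]],
    [[0.015,0.022,0.42],[0,0,0]],
    [[0.015,0.022,0.51],[0,0,0]],
    [[0.015,0.022,0.55],[0,0,0]],
  ],
)

```text
t: 24.4
tool_pos: [0.5093, -0.204, 0.0159]
orientation: [2.191, 2.25, 0.0]
force: [-0.8, 0.5, 0.9]
opening: 0.0534
gripper_force: 0.0
```

Call:
jog_arm(
  rows=[
    [[0,0,0],[0,0,0]],
    [[0,0,0],[0,0,0]],
  ],
)

```text
t: 24.6
tool_pos: [0.5103, -0.2038, 0.0174]
orientation: [2.189, 2.25, 0.001]
force: [0.3, 0.1, -0.5]
opening: 0.0536
gripper_force: 0.0
```

Call:
jog_arm(
  rows=[
    [[0,0,0],[0,0,0]],
    [[0,0,0],[0,0,0]],
    [[0,0,0],[0,0,0]],
    [[0,0,0],[0,0,0]],
    [[0,0,0],[0,0,0]],
  ],
  hand=1,
)

```text
t: 25.1
tool_pos: [0.5096, -0.2029, 0.0163]
orientation: [2.189, 2.252, 0.0]
force: [-0.8, -0.0, 6.1]
opening: 0.0357
gripper_force: 20.0
```

```bash
python3 -c "
from h import *
p,a,_=pose();s=robot.read_state();print(s['force'],s['opening'],s['gripper_force'])
plan([(*p[:2],.20,None),(.584,.17,.20,28.5)])"
```

```text
[-0.81490388 -0.02271892  6.12402898] 0.035662987721845084 19.98035967350006
at [ 0.5096 -0.2029  0.0163] psi 1.6 tz -1.0
  [[0.000,0.000,-0.919],[0,0,-0.000]] x3.7
 -> [ 0.5096 -0.2029  0.2   ] 1.6
  [[0.927,0.212,-0.000],[0,0,-0.149]] x3.8
  [[0.852,0.422,-0.000],[0,0,-0.149]] x3.8
 -> [0.584 0.17  0.2  ] 28.5
```

Call:
jog_arm(
  rows=[
    [[0,0,-0.1],[0,0,0]],
    [[0,0,-0.3],[0,0,0]],
    [[0,0,-0.52],[0,0,0]],
    [[0,0,-0.74],[0,0,0]],
    [[0,0,-0.92],[0,0,0]],
  ],
)

```text
t: 25.6
tool_pos: [0.5093, -0.2026, 0.2019]
orientation: [2.189, 2.252, 0.001]
force: [0.9, -0.3, -0.4]
opening: 0.036
gripper_force: 20.0
```

Call:
jog_arm(
  rows=[
    [[0.2,0.04,0],[0,0,-0.03]],
    [[0.43,0.1,0],[0,0,-0.07]],
    [[0.67,0.15,0],[0,0,-0.11]],
    [[0.927,0.212,0],[0,0,-0.149]],
    [[0.927,0.212,0],[0,0,-0.149]],
  ],
)

```text
t: 26.1
tool_pos: [0.5464, -0.0105, 0.1991]
orientation: [-1.902, -2.499, -0.003]
force: [0.4, -0.1, -1.6]
opening: 0.0357
gripper_force: 20.0
```

Call:
jog_arm(
  rows=[
    [[0.2,0.1,0],[0,0,-0.03]],
    [[0.42,0.21,0],[0,0,-0.07]],
    [[0.63,0.32,0],[0,0,-0.11]],
    [[0.8,0.4,0],[0,0,-0.149]],
    [[0.852,0.422,0],[0,0,-0.149]],
  ],
)

```text
t: 26.6
tool_pos: [0.5833, 0.1736, 0.1988]
orientation: [-1.601, -2.702, -0.0]
force: [0.1, -0.1, -1.0]
opening: 0.036
gripper_force: 20.0
```

Call:
jog_arm(
  rows=[
    [[0,0,0],[0,0,0]],
    [[0,0,0],[0,0,0]],
    [[0,0,0],[0,0,0]],
  ],
)

```text
t: 26.9
tool_pos: [0.5835, 0.1686, 0.1992]
orientation: [1.611, 2.697, -0.001]
force: [0.4, -1.1, -1.8]
opening: 0.036
gripper_force: 20.0
```

```bash
python3 -c "
from h import *
bc=np.array([.6272-.046,.1198+.0797]); r=np.radians(28.5); t=bc-.013*np.array([-np.sin(r),np.cos(r)]); print(t)
plan([(*t,.11,28.5),(*t,.074,None)])"
```

```text
[0.58740306 0.18807538]
at [0.5835 0.1686 0.1992] psi 28.3 tz -1.0
  [[0.076,0.063,0.446],[0,0,-0.002]] x1.8
 -> [0.5874 0.1881 0.11  ] 28.5
  [[0.000,0.000,0.180],[0,0,-0.000]] x0.7
 -> [0.5874 0.1881 0.074 ] 28.5
```

Call:
jog_arm(
  rows=[
    [[0.076,0.063,0.12],[0,0,-0.002]],
    [[0.076,0.063,0.25],[0,0,-0.002]],
    [[0.076,0.063,0.35],[0,0,-0.002]],
    [[0.076,0.063,0.43],[0,0,-0.002]],
    [[0.076,0.063,0.45],[0,0,-0.002]],
  ],
)

```text
t: 27.4
tool_pos: [0.5862, 0.1882, 0.1071]
orientation: [-1.605, -2.698, 0.004]
force: [-0.6, -0.1, -2.2]
opening: 0.0359
gripper_force: 20.0
```

Call:
jog_arm(
  rows=[
    [[0,0,0],[0,0,0]],
    [[0,0,0],[0,0,0]],
    [[0,0,0],[0,0,0]],
  ],
)

```text
t: 27.7
tool_pos: [0.5884, 0.1898, 0.111]
orientation: [1.603, 2.7, 0.003]
force: [0.4, -0.6, -1.5]
opening: 0.0356
gripper_force: 20.0
```

```bash
python3 -c "
from h import *
plan([(.5874,.1881,.075,28.5)])
c=cam('scene');crop(c,300,460,170,290,5,'s3.png')"
```

```text
at [0.5884 0.1898 0.111 ] psi 28.6 tz -1.0
  [[-0.005,-0.009,0.180],[0,0,0.001]] x0.7
 -> [0.5874 0.1881 0.075 ] 28.5
```

View pics/s3.png

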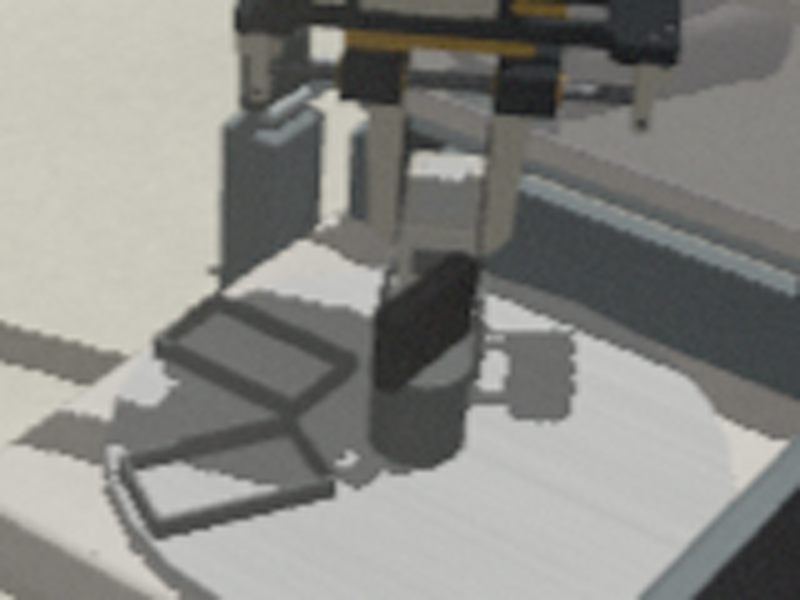

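Call:
jog_arm(
  rows=[
    [[-0.005,-0.009,0.04],[0,0,0]],
    [[-0.005,-0.009,0.08],[0,0,0]],
    [[-0.005,-0.009,0.12],[0,0,0]],
    [[-0.005,-0.009,0.15],[0,0,0]],
    [[-0.005,-0.009,0.17],[0,0,0]],
  ],
)

```text
t: 28.25
tool_pos: [0.5856, 0.1879, 0.074]
orientation: [-1.603, -2.7, 0.002]
force: [0.0, -0.3, -1.4]
opening: 0.0358
gripper_force: 20.0
```

Call:
jog_arm(
  rows=[
    [[0,0,0],[0,0,0]],
    [[0,0,0],[0,0,0]],
    [[0,0,0],[0,0,0]],
  ],
)

```text
t: 28.55
tool_pos: [0.5867, 0.1881, 0.0758]
orientation: [1.603, 2.701, 0.001]
force: [-0.4, -0.6, -1.4]
opening: 0.036
gripper_force: 20.0
```

```bash
python3 -c "
from h import *
plan([(.5874,.1881,.073,28.5)]);print(robot.read_state()['force'])"
```

```text
at [0.5867 0.1881 0.0758] psi 28.6 tz -1.0
  [[-0.002,0.003,0.014],[0,0,0.001]] x0.1
 -> [0.5874 0.1881 0.073 ] 28.5
[-0.41411196 -0.5744731  -1.39799627]
```

Call:
jog_arm(
  rows=[
    [[0,0.003,0.01],[0,0,0]],
    [[0,0.003,0.02],[0,0,0]],
    [[0,0.003,0.022],[0,0,0]],
    [[0,0.003,0.022],[0,0,0]],
  ],
)

```text
t: 28.95
tool_pos: [0.5871, 0.1884, 0.0713]
orientation: [1.603, 2.701, 0.001]
force: [-0.8, 0.1, 2.1]
opening: 0.0361
gripper_force: 20.0
```

Call:
jog_arm(
  rows=[
    [[0,0,0],[0,0,0]],
    [[0,0,0],[0,0,0]],
    [[0,0,0],[0,0,0]],
    [[0,0,0],[0,0,0]],
  ],
  hand=-0.15,
)

```text
t: 29.35
tool_pos: [0.5867, 0.1882, 0.0708]
orientation: [-1.604, -2.701, 0.0]
force: [0.5, 0.8, 0.4]
opening: 0.0535
gripper_force: 0.0
```

Call:
jog_arm(
  rows=[
    [[0,0,-0.08],[0,0,0]],
    [[0,0,-0.2],[0,0,0]],
    [[0,0,-0.4],[0,0,0]],
    [[0,0,-0.6],[0,0,0]],
    [[0,0,-0.7],[0,0,0]],
  ],
)

```text
t: 29.85
tool_pos: [0.5886, 0.1887, 0.2172]
orientation: [1.601, 2.697, 0.007]
force: [1.3, -0.9, 0.4]
opening: 0.0534
gripper_force: 0.0
```

```bash
python3 -c "
from h import *
plan([(.45,-.02,.21,45),(.45,-.02,.21,65)])"
```

```text
at [0.5886 0.1887 0.2172] psi 28.6 tz -1.0
  [[-0.292,-0.554,0.018],[0,0,-0.091]] x2.5
  [[-0.210,-0.590,0.018],[0,0,-0.091]] x2.5
 -> [ 0.45 -0.02  0.21] 45.0
  [[0.000,0.000,-0.000],[0,0,-0.222]] x2.3
 -> [ 0.45 -0.02  0.21] 65.0
```

```bash
python3 -c "
from h import *
c=cam('top');print('fresh',*carts(c,345,480,165,255),sep='\n')
plan([(.6142,-.1724,.20,65.3),(.6142,-.1724,.12,None)])"
```

```text
fresh
(498.5, -311.6, 172.6, 57.4, 39.5, [468.9, 241.3])
(614.6, -172.2, 156.2, 50.9, 23.0, [403.2, 189.2])
(613.9, -300.9, 16.5, 51.9, 24.5, [462.6, 189.2])
at [0.5897 0.189  0.22  ] psi 28.6 tz -0.9999
  [[-0.822,-0.379,0.050],[0,0,-0.204]] x3.6
  [[-0.661,-0.619,0.050],[0,0,-0.204]] x3.6
 -> [ 0.6142 -0.1724  0.2   ] 65.3
  [[0.000,0.000,0.400],[0,0,-0.000]] x1.6
 -> [ 0.6142 -0.1724  0.12  ] 65.3
```

Call:
jog_arm(
  rows=[
    [[-0.2,-0.09,0.05],[0,0,-0.05]],
    [[-0.42,-0.19,0.05],[0,0,-0.1]],
    [[-0.64,-0.3,0.05],[0,0,-0.15]],
    [[-0.822,-0.379,0.05],[0,0,-0.204]],
    [[-0.822,-0.379,0.05],[0,0,-0.204]],
  ],
)

```text
t: 30.4
tool_pos: [0.5991, 0.0027, 0.2014]
orientation: [1.155, 2.921, -0.002]
force: [0.1, 0.7, -0.6]
opening: 0.0538
gripper_force: 0.0
```

Call:
jog_arm(
  rows=[
    [[-0.16,-0.15,0.05],[0,0,-0.05]],
    [[-0.32,-0.3,0.05],[0,0,-0.1]],
    [[-0.5,-0.47,0.05],[0,0,-0.15]],
    [[-0.661,-0.619,0.05],[0,0,-0.204]],
    [[-0.661,-0.619,0.05],[0,0,-0.204]],
  ],
)

```text
t: 30.9
tool_pos: [0.6109, -0.1778, 0.1912]
orientation: [0.675, 3.068, -0.003]
force: [0.5, -0.2, 0.1]
opening: 0.0535
gripper_force: 0.0
```

Call:
jog_arm(
  rows=[
    [[0,0,0.2],[0,0,0]],
    [[0,0,0.4],[0,0,0]],
    [[0,0,0.4],[0,0,0]],
    [[0,0,0.4],[0,0,0]],
    [[0,0,0.4],[0,0,0]],
  ],
)

```text
t: 31.4
tool_pos: [0.6128, -0.1728, 0.114]
orientation: [0.67, 3.066, -0.001]
force: [0.6, 0.3, 0.5]
opening: 0.0534
gripper_force: 0.0
```

```bash
python3 -c "
from h import *
plan([(.6144,-.1723,.017,65.6)])"
```

```text
at [ 0.6128 -0.1728  0.114 ] psi 65.3 tz -1.0
  [[-0.006,0.006,0.485],[0,0,-0.003]] x1.9
 -> [ 0.6144 -0.1723  0.017 ] 65.6
```

Call:
jog_arm(
  rows=[
    [[-0.006,0.006,0.13],[0,0,0]],
    [[-0.006,0.006,0.26],[0,0,0]],
    [[-0.006,0.006,0.37],[0,0,0]],
    [[-0.006,0.006,0.45],[0,0,0]],
    [[-0.006,0.006,0.485],[0,0,0]],
  ],
)

```text
t: 31.9
tool_pos: [0.6132, -0.1723, 0.0141]
orientation: [0.671, 3.069, -0.0]
force: [-0.3, 0.5, -0.8]
opening: 0.0538
gripper_force: 0.0
```

Call:
jog_arm(
  rows=[
    [[0,0,0],[0,0,0]],
    [[0,0,0],[0,0,0]],
    [[0,0,0],[0,0,0]],
  ],
)

```text
t: 32.2
tool_pos: [0.614, -0.1729, 0.0157]
orientation: [0.67, 3.067, -0.001]
force: [0.3, -0.4, 0.1]
opening: 0.0538
gripper_force: 0.0
```

Call:
jog_arm(
  rows=[
    [[0,0,0],[0,0,0]],
    [[0,0,0],[0,0,0]],
    [[0,0,0],[0,0,0]],
    [[0,0,0],[0,0,0]],
    [[0,0,0],[0,0,0]],
  ],
  hand=1,
)

```text
t: 32.7
tool_pos: [0.6131, -0.1725, 0.0144]
orientation: [0.671, 3.069, 0.0]
force: [-1.1, 1.0, 3.7]
opening: 0.0361
gripper_force: 20.0
```

```bash
python3 -c "
from h import *
p,a,_=pose();s=robot.read_state();print(s['force'],s['opening'],s['gripper_force'])
plan([(*p[:2],.20,None),(.535,.119,.20,90)])"
```

```text
[-1.14089156  1.0100037   3.66767239] 0.03608299308626877 20.000145435333252
at [ 0.6131 -0.1725  0.0144] psi 65.3 tz -1.0
  [[0.000,0.000,-0.928],[0,0,-0.000]] x3.7
 -> [ 0.6131 -0.1725  0.2   ] 65.3
  [[0.481,0.581,-0.000],[0,0,-0.137]] x3.0
  [[0.346,0.670,-0.000],[0,0,-0.137]] x3.0
 -> [0.535 0.119 0.2  ] 90.0
```

Call:
jog_arm(
  rows=[
    [[0,0,-0.1],[0,0,0]],
    [[0,0,-0.3],[0,0,0]],
    [[0,0,-0.52],[0,0,0]],
    [[0,0,-0.74],[0,0,0]],
    [[0,0,-0.93],[0,0,0]],
  ],
)

```text
t: 33.2
tool_pos: [0.6127, -0.1725, 0.202]
orientation: [0.671, 3.069, -0.0]
force: [0.6, -0.6, -1.5]
opening: 0.0357
gripper_force: 20.0
```

Call:
jog_arm(
  rows=[
    [[0.1,0.12,0],[0,0,-0.03]],
    [[0.24,0.29,0],[0,0,-0.07]],
    [[0.37,0.45,0],[0,0,-0.11]],
    [[0.481,0.581,0],[0,0,-0.137]],
    [[0.481,0.581,0],[0,0,-0.137]],
  ],
)

```text
t: 33.7
tool_pos: [0.5726, -0.0228, 0.1995]
orientation: [-0.329, -3.123, -0.002]
force: [0.4, 0.2, -1.0]
opening: 0.036
gripper_force: 20.0
```

Call:
jog_arm(
  rows=[
    [[0.09,0.17,0],[0,0,-0.03]],
    [[0.18,0.35,0],[0,0,-0.07]],
    [[0.27,0.52,0],[0,0,-0.11]],
    [[0.346,0.67,0],[0,0,-0.137]],
    [[0.346,0.67,0],[0,0,-0.137]],
  ],
)

```text
t: 34.2
tool_pos: [0.5339, 0.1219, 0.1996]
orientation: [0.006, -3.141, -0.002]
force: [0.5, -0.4, -1.8]
opening: 0.0358
gripper_force: 20.0
```

Call:
jog_arm(
  rows=[
    [[0,0,0.15],[0,0,0]],
    [[0,0,0.3],[0,0,0]],
    [[0,0,0.42],[0,0,0]],
    [[0,0,0.45],[0,0,0]],
    [[0,0,0.45],[0,0,0]],
  ],
)

```text
t: 34.7
tool_pos: [0.5342, 0.1179, 0.1088]
orientation: [-0.002, -3.139, 0.001]
force: [-0.7, -0.7, -0.2]
opening: 0.0357
gripper_force: 20.0
```

Call:
jog_arm(
  rows=[
    [[0,0,0],[0,0,0]],
    [[0,0,0],[0,0,0]],
  ],
)

```text
t: 34.9
tool_pos: [0.5363, 0.1188, 0.1119]
orientation: [0.001, 3.139, 0.0]
force: [-0.2, 0.4, -1.1]
opening: 0.036
gripper_force: 20.0
```

```bash
python3 -c "
from h import *
plan([(.5352,.1198,.074,90)])"
```

```text
at [0.5363 0.1188 0.1119] psi 90.0 tz -1.0
  [[0.005,0.005,0.189],[0,0,-0.000]] x0.8
 -> [0.5352 0.1198 0.074 ] 90.0
```

Call:
jog_arm(
  rows=[
    [[0.005,0.005,0.05],[0,0,0]],
    [[0.005,0.005,0.09],[0,0,0]],
    [[0.005,0.005,0.13],[0,0,0]],
    [[0.005,0.005,0.16],[0,0,0]],
    [[0.005,0.005,0.18],[0,0,0]],
  ],
)

```text
t: 35.4
tool_pos: [0.5333, 0.12, 0.0728]
orientation: [-0.0, -3.14, 0.0]
force: [0.4, -0.6, -1.8]
opening: 0.0358
gripper_force: 20.0
```

Call:
jog_arm(
  rows=[
    [[0,0,0.01],[0,0,0]],
    [[0,0,0.02],[0,0,0]],
    [[0,0,0.025],[0,0,0]],
    [[0,0,0.025],[0,0,0]],
    [[0,0,0.025],[0,0,0]],
  ],
)

```text
t: 35.9
tool_pos: [0.5342, 0.1201, 0.0694]
orientation: [0.0, 3.141, 0.0]
force: [-1.6, -0.2, 0.5]
opening: 0.036
gripper_force: 20.0
```

Call:
jog_arm(
  rows=[
    [[0,0,0],[0,0,0]],
    [[0,0,0],[0,0,0]],
    [[0,0,0],[0,0,0]],
    [[0,0,0],[0,0,0]],
  ],
  hand=-0.15,
)

```text
t: 36.3
tool_pos: [0.534, 0.12, 0.069]
orientation: [0.0, 3.141, -0.0]
force: [0.8, -0.2, 0.3]
opening: 0.0533
gripper_force: 0.0
```

Call:
jog_arm(
  rows=[
    [[0,0,-0.08],[0,0,0]],
    [[0,0,-0.2],[0,0,0]],
    [[0,0,-0.4],[0,0,0]],
    [[0,0,-0.6],[0,0,0]],
    [[0,0,-0.7],[0,0,0]],
  ],
)

```text
t: 36.8
tool_pos: [0.5354, 0.1202, 0.2133]
orientation: [0.0, 3.136, 0.001]
force: [0.4, -0.2, 0.3]
opening: 0.0537
gripper_force: 0.0
```

```bash
python3 -c "
from h import *
c=cam('top');print('fresh',*carts(c,345,480,165,255),sep='\n')
plan([(.6138,-.3008,.20,104.8),(.6138,-.3008,.12,None)])"
```

```text
fresh
(498.3, -311.8, 172.6, 56.8, 39.0, [469.0, 241.4])
(613.7, -300.7, 15.8, 52.6, 24.0, [462.7, 189.3])
at [0.5366 0.1203 0.216 ] psi 90.0 tz -1.0
  [[-0.129,-0.702,0.027],[0,0,-0.055]] x2.9
  [[-0.068,-0.710,0.027],[0,0,-0.055]] x2.9
  [[-0.007,-0.714,0.027],[0,0,-0.055]] x2.9
 -> [ 0.6138 -0.3008  0.2   ] 104.8
  [[0.000,0.000,0.400],[0,0,-0.000]] x1.6
 -> [ 0.6138 -0.3008  0.12  ] 104.8
```

```bash
python3 -c "
from h import *
plan([(.6138,-.3008,.20,-75),(.6138,-.3008,.12,None)])"
```

```text
at [0.5366 0.1203 0.216 ] psi 90.0 tz -1.0
  [[-0.097,-0.526,0.020],[0,0,0.458]] x4.8
  [[-0.420,-0.332,0.020],[0,0,0.458]] x4.8
  [[-0.535,0.027,0.020],[0,0,0.458]] x4.8
  [[-0.384,0.373,0.020],[0,0,0.458]] x4.8
 -> [ 0.6138 -0.3008  0.2   ] -75.0
  [[0.000,0.000,0.400],[0,0,-0.000]] x1.6
 -> [ 0.6138 -0.3008  0.12  ] -75.0
```

Call:
jog_arm(
  rows=[
    [[-0.02,-0.12,0.02],[0,0,0.095]],
    [[-0.05,-0.25,0.02],[0,0,0.19]],
    [[-0.07,-0.38,0.02],[0,0,0.285]],
    [[-0.097,-0.526,0.02],[0,0,0.38]],
    [[-0.097,-0.526,0.02],[0,0,0.458]],
  ],
)

```text
t: 37.35
tool_pos: [0.5534, 0.0117, 0.2041]
orientation: [-1.119, -2.935, 0.002]
force: [0.6, 0.5, 0.0]
opening: 0.0537
gripper_force: 0.0
```

Call:
jog_arm(
  rows=[
    [[-0.1,-0.08,0.02],[0,0,0.095]],
    [[-0.2,-0.16,0.02],[0,0,0.19]],
    [[-0.3,-0.24,0.02],[0,0,0.285]],
    [[-0.42,-0.332,0.02],[0,0,0.38]],
    [[-0.42,-0.332,0.02],[0,0,0.458]],
  ],
)

```text
t: 37.85
tool_pos: [0.5727, -0.0938, 0.2]
orientation: [2.081, 2.354, -0.002]
force: [-0.1, 1.6, -0.1]
opening: 0.0534
gripper_force: 0.0
```

Call:
jog_arm(
  rows=[
    [[-0.13,0.01,0.02],[0,0,0.095]],
    [[-0.26,0.01,0.02],[0,0,0.19]],
    [[-0.4,0.02,0.02],[0,0,0.285]],
    [[-0.535,0.027,0.02],[0,0,0.38]],
    [[-0.535,0.027,0.02],[0,0,0.458]],
  ],
)

```text
t: 38.35
tool_pos: [0.5918, -0.1991, 0.1958]
orientation: [2.776, 1.471, -0.002]
force: [0.4, 0.8, 0.1]
opening: 0.0535
gripper_force: 0.0
```

Call:
jog_arm(
  rows=[
    [[-0.1,0.09,0.02],[0,0,0.095]],
    [[-0.2,0.19,0.02],[0,0,0.19]],
    [[-0.3,0.29,0.02],[0,0,0.285]],
    [[-0.384,0.373,0.02],[0,0,0.38]],
    [[-0.384,0.373,0.02],[0,0,0.458]],
  ],
)

```text
t: 38.85
tool_pos: [0.611, -0.3041, 0.1915]
orientation: [3.116, 0.4, -0.002]
force: [-0.2, -0.8, -0.4]
opening: 0.0535
gripper_force: 0.0
```

Call:
jog_arm(
  rows=[
    [[0,0,0.2],[0,0,0]],
    [[0,0,0.4],[0,0,0]],
    [[0,0,0.4],[0,0,0]],
    [[0,0,0.4],[0,0,0]],
    [[0,0,0.4],[0,0,0]],
  ],
)

```text
t: 39.35
tool_pos: [0.6129, -0.3018, 0.1157]
orientation: [3.112, 0.413, 0.004]
force: [-1.1, -0.9, 0.9]
opening: 0.0534
gripper_force: 0.0
```

```bash
python3 -c "
from h import *
plan([(.6138,-.3008,.017,-75)])"
```

```text
at [ 0.6129 -0.3018  0.1157] psi -74.9 tz -1.0
  [[0.006,-0.004,0.493],[0,0,0.001]] x2.0
 -> [ 0.6138 -0.3008  0.017 ] -75.0
```

Call:
jog_arm(
  rows=[
    [[0.006,-0.004,0.13],[0,0,0]],
    [[0.006,-0.004,0.26],[0,0,0]],
    [[0.006,-0.004,0.37],[0,0,0]],
    [[0.006,-0.004,0.45],[0,0,0]],
    [[0.006,-0.004,0.485],[0,0,0]],
  ],
)

```text
t: 39.85
tool_pos: [0.6129, -0.3002, 0.016]
orientation: [3.114, 0.413, 0.001]
force: [-0.4, 0.1, 0.3]
opening: 0.0534
gripper_force: 0.0
```

Call:
jog_arm(
  rows=[
    [[0,0,0],[0,0,0]],
    [[0,0,0],[0,0,0]],
    [[0,0,0],[0,0,0]],
  ],
)

```text
t: 40.15
tool_pos: [0.6137, -0.3007, 0.0179]
orientation: [3.113, 0.413, 0.003]
force: [0.9, -0.1, 0.4]
opening: 0.0532
gripper_force: 0.0
```

Call:
jog_arm(
  rows=[
    [[0,0,0],[0,0,0]],
    [[0,0,0],[0,0,0]],
    [[0,0,0],[0,0,0]],
    [[0,0,0],[0,0,0]],
    [[0,0,0],[0,0,0]],
  ],
  hand=1,
)

```text
t: 40.65
tool_pos: [0.6128, -0.3002, 0.0164]
orientation: [3.114, 0.413, 0.001]
force: [-1.1, -0.2, 3.6]
opening: 0.0359
gripper_force: 20.0
```

```bash
python3 -c "
from h import *
p,a,_=pose();s=robot.read_state();print(s['force'],s['opening'],s['gripper_force'])
plan([(*p[:2],.20,None),(.5812,.0401,.20,-30),(.5812,.0401,.11,None)])"
```

```text
[-1.08390307 -0.19942776  3.58197947] 0.03585350885132112 20.00054508447647
at [ 0.6128 -0.3002  0.0164] psi -74.9 tz -1.0
  [[0.000,0.000,-0.918],[0,0,-0.000]] x3.7
 -> [ 0.6128 -0.3002  0.2   ] -74.9
  [[0.146,-0.842,-0.000],[0,0,-0.249]] x3.4
  [[0.456,-0.723,-0.000],[0,0,-0.249]] x3.4
 -> [0.5812 0.0401 0.2   ] -30.0
  [[0.000,0.000,0.450],[0,0,-0.000]] x1.8
 -> [0.5812 0.0401 0.11  ] -30.0
```

Call:
jog_arm(
  rows=[
    [[0,0,-0.1],[0,0,0]],
    [[0,0,-0.3],[0,0,0]],
    [[0,0,-0.52],[0,0,0]],
    [[0,0,-0.74],[0,0,0]],
    [[0,0,-0.92],[0,0,0]],
  ],
)

```text
t: 41.15
tool_pos: [0.6127, -0.3001, 0.2025]
orientation: [3.114, 0.413, 0.002]
force: [0.4, 0.4, -1.2]
opening: 0.0355
gripper_force: 20.0
```

Call:
jog_arm(
  rows=[
    [[0.03,-0.18,0],[0,0,-0.06]],
    [[0.07,-0.4,0],[0,0,-0.12]],
    [[0.11,-0.63,0],[0,0,-0.18]],
    [[0.146,-0.842,0],[0,0,-0.249]],
    [[0.146,-0.842,0],[0,0,-0.249]],
  ],
)

```text
t: 41.65
tool_pos: [0.5963, -0.1245, 0.1995]
orientation: [-2.968, -1.022, 0.0]
force: [1.0, -0.5, -1.2]
opening: 0.0358
gripper_force: 20.0
```

Call:
jog_arm(
  rows=[
    [[0.12,-0.19,0],[0,0,-0.06]],
    [[0.24,-0.38,0],[0,0,-0.12]],
    [[0.36,-0.57,0],[0,0,-0.18]],
    [[0.456,-0.723,0],[0,0,-0.249]],
    [[0.456,-0.723,0],[0,0,-0.249]],
  ],
)

```text
t: 42.15
tool_pos: [0.5804, 0.0444, 0.1996]
orientation: [-2.715, -1.578, -0.0]
force: [0.1, -0.9, -1.5]
opening: 0.0356
gripper_force: 20.0
```

Call:
jog_arm(
  rows=[
    [[0,0,0.15],[0,0,0]],
    [[0,0,0.3],[0,0,0]],
    [[0,0,0.42],[0,0,0]],
    [[0,0,0.45],[0,0,0]],
    [[0,0,0.45],[0,0,0]],
  ],
)

```text
t: 42.65
tool_pos: [0.5802, 0.0396, 0.1087]
orientation: [-2.722, -1.567, 0.004]
force: [0.7, -0.6, -0.7]
opening: 0.0355
gripper_force: 20.0
```

Call:
jog_arm(
  rows=[
    [[0,0,0],[0,0,0]],
    [[0,0,0],[0,0,0]],
  ],
)

```text
t: 42.85
tool_pos: [0.5825, 0.0401, 0.112]
orientation: [2.721, 1.568, 0.004]
force: [-0.6, 0.3, -1.5]
opening: 0.0359
gripper_force: 20.0
```

```bash
python3 -c "
from h import *
plan([(.5812,.0401,.074,-30)])"
```

```text
at [0.5825 0.0401 0.112 ] psi -30.1 tz -1.0
  [[-0.003,-0.006,0.190],[0,0,-0.001]] x0.8
 -> [0.5812 0.0401 0.074 ] -30.0
```

Call:
jog_arm(
  rows=[
    [[-0.003,-0.006,0.05],[0,0,0]],
    [[-0.003,-0.006,0.09],[0,0,0]],
    [[-0.003,-0.006,0.13],[0,0,0]],
    [[-0.003,-0.006,0.16],[0,0,0]],
    [[-0.003,-0.006,0.18],[0,0,0]],
  ],
)

```text
t: 43.35
tool_pos: [0.5792, 0.0405, 0.0728]
orientation: [-2.721, -1.569, 0.002]
force: [-0.4, -0.5, -2.5]
opening: 0.036
gripper_force: 20.0
```

Call:
jog_arm(
  rows=[
    [[0,0,0.01],[0,0,0]],
    [[0,0,0.018],[0,0,0]],
    [[0,0,0.02],[0,0,0]],
    [[0,0,0.02],[0,0,0]],
    [[0,0,0.02],[0,0,0]],
  ],
)

```text
t: 43.85
tool_pos: [0.5806, 0.04, 0.0714]
orientation: [2.72, 1.568, 0.002]
force: [-2.0, -1.8, 5.1]
opening: 0.0358
gripper_force: 20.0
```

Call:
jog_arm(
  rows=[
    [[0,0,0],[0,0,0]],
    [[0,0,0],[0,0,0]],
    [[0,0,0],[0,0,0]],
    [[0,0,0],[0,0,0]],
  ],
  hand=-0.15,
)

```text
t: 44.25
tool_pos: [0.5797, 0.0405, 0.0699]
orientation: [-2.721, -1.569, 0.0]
force: [-0.6, -0.8, -1.3]
opening: 0.0533
gripper_force: 0.0
```

Call:
jog_arm(
  rows=[
    [[0,0,-0.08],[0,0,0]],
    [[0,0,-0.2],[0,0,0]],
    [[0,0,-0.4],[0,0,0]],
    [[0,0,-0.6],[0,0,0]],
    [[0,0,-0.7],[0,0,0]],
  ],
)

```text
t: 44.75
tool_pos: [0.5815, 0.0405, 0.2159]
orientation: [2.719, 1.568, 0.009]
force: [0.6, 0.2, 0.1]
opening: 0.0535
gripper_force: 0.0
```

Call:
jog_arm(
  rows=[
    [[-0.5,-0.6,0],[0,0,0]],
    [[-1,-1,0],[0,0,0]],
    [[-1,-1,0],[0,0,0]],
    [[-1,-1,0],[0,0,0]],
    [[-1,-1,0],[0,0,0]],
  ],
)

```text
t: 45.25
tool_pos: [0.3367, -0.0234, 0.2107]
orientation: [2.72, 1.57, 0.001]
force: [0.5, -1.5, 0.7]
opening: 0.0537
gripper_force: 0.0
```

```bash
python3 -c "
from h import *
print(pose())
c=cam('top');crop(c,150,550,50,330,2,'topD.png')"
```

```text
(array([ 0.33666895, -0.02344054,  0.2107322 ]), np.float64(-30.019474682906843), np.float64(-0.9999992191068944))
```

View pics/topD.png

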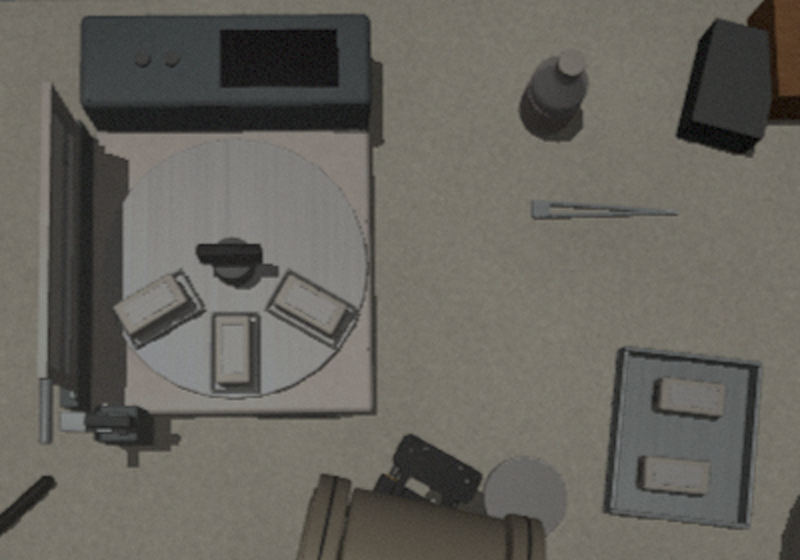

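```bash
python3 -c "
from h import *
c=cam('top');s=cam('scene');crop(c,195,260,175,235,6,'a.png');crop(s,335,395,190,260,6,'b.png')
a=cv2.imread('pics/a.png');b=cv2.imread('pics/b.png');o=np.zeros((420,760,3),np.uint8);o[:360,:390]=a;o[:,400:]=b;cv2.imwrite('pics/bay0.png',cv2.convertScaleAbs(o,alpha=1.3))"
```

```text
(no output)
```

View pics/bay0.png

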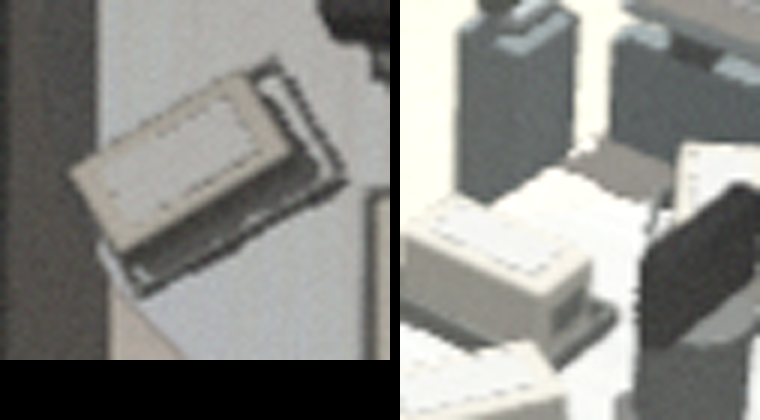

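```bash
python3 -c "
from h import *
c=cam('top')
f=lambda x,y,z:cast(c,195+(x+.5)/6-.5,175+(y+.5)/6-.5,z)[:2]
Q=[(70,175),(245,72),(295,160),(122,250)]
for z in(.091,.101):
  P=np.array([f(*q,z) for q in Q]);print(P.round(4).tolist(),P.mean(0).round(4),[np.linalg.norm(P[i]-P[i-1]).round(4) for i in range(4)])
b=np.array([.5812,.1995]);R=np.radians(120);e=np.array([np.cos(R),np.sin(R)]);n=np.array([-e[1],e[0]])
P=np.array([f(*q,.091) for q in Q]);print('rel radial/lat',((P-b)@e).round(4),((P-b)@n).round(4))
for nme,q in dict(inn1=(272,62),inn2=(345,182),out2=(140,297)).items(): d=f(*q,.065)-b;print(nme,(d@e).round(4),(d@n).round(4))
"
```

```text
[[0.579, 0.2413], [0.614, 0.1818], [0.5833, 0.1647], [0.553, 0.2234]] [0.5823 0.2028] [np.float64(0.0315), np.float64(0.069), np.float64(0.0351), np.float64(0.0661)]
[[0.5773, 0.2394], [0.612, 0.1805], [0.5816, 0.1635], [0.5515, 0.2217]] [0.5806 0.2013] [np.float64(0.0313), np.float64(0.0684), np.float64(0.0348), np.float64(0.0655)]
rel radial/lat [ 0.0373 -0.0317 -0.0311  0.0348] [-0.019  -0.0195  0.0156  0.0125]
inn1 -0.041 -0.024
inn2 -0.0417 0.0258
out2 0.0397 0.0245
```

```bash
python3 -c "
from h import *
plan([(.6272,.1198,.21,0.6),(.6272,.1198,.108,0.6)])"
```

```text
at [ 0.3386 -0.0236  0.2118] psi -30.1 tz -1.0
  [[0.672,0.444,0.004],[0,0,-0.171]] x3.2
  [[0.531,0.606,0.004],[0,0,-0.171]] x3.2
 -> [0.6272 0.1198 0.21  ] 0.6
  [[0.000,0.000,0.510],[0,0,0.000]] x2.0
 -> [0.6272 0.1198 0.108 ] 0.6
```

Call:
jog_arm(
  rows=[
    [[0.17,0.11,0],[0,0,-0.05]],
    [[0.34,0.22,0],[0,0,-0.1]],
    [[0.51,0.33,0],[0,0,-0.15]],
    [[0.672,0.444,0],[0,0,-0.171]],
    [[0.672,0.444,0],[0,0,-0.171]],
  ],
)

```text
t: 45.95
tool_pos: [0.4857, 0.051, 0.2072]
orientation: [-2.481, -1.922, 0.005]
force: [-1.3, -0.5, -0.6]
opening: 0.0539
gripper_force: 0.0
```

Call:
jog_arm(
  rows=[
    [[0.13,0.15,0],[0,0,-0.05]],
    [[0.27,0.3,0],[0,0,-0.1]],
    [[0.4,0.46,0],[0,0,-0.15]],
    [[0.531,0.606,0],[0,0,-0.171]],
    [[0.531,0.606,0],[0,0,-0.171]],
  ],
)

```text
t: 46.45
tool_pos: [0.6291, 0.1228, 0.2059]
orientation: [-2.202, -2.236, 0.005]
force: [0.1, 0.2, -0.7]
opening: 0.0536
gripper_force: 0.0
```

Call:
jog_arm(
  rows=[
    [[0,0,0],[0,0,0]],
    [[0,0,0],[0,0,0]],
    [[0,0,0],[0,0,0]],
  ],
)

```text
t: 46.75
tool_pos: [0.6263, 0.1202, 0.2108]
orientation: [2.208, 2.234, 0.001]
force: [0.5, -0.8, 0.2]
opening: 0.0536
gripper_force: 0.0
```

```bash
python3 -c "
from h import *
plan([(.6272,.1198,.108,0.6)])"
```

```text
at [0.6263 0.1202 0.2108] psi 0.7 tz -1.0
  [[-0.002,0.004,0.514],[0,0,0.001]] x2.1
 -> [0.6272 0.1198 0.108 ] 0.6
```

Call:
jog_arm(
  rows=[
    [[-0.002,0.004,0.13],[0,0,0]],
    [[-0.002,0.004,0.27],[0,0,0]],
    [[-0.002,0.004,0.4],[0,0,0]],
    [[-0.002,0.004,0.48],[0,0,0]],
    [[-0.002,0.004,0.51],[0,0,0]],
  ],
)

```text
t: 47.25
tool_pos: [0.6261, 0.1197, 0.1066]
orientation: [-2.207, -2.234, 0.003]
force: [-0.6, -0.4, 0.2]
opening: 0.0538
gripper_force: 0.0
```

Call:
jog_arm(
  rows=[
    [[0,0,0],[0,0,0]],
    [[0,0,0],[0,0,0]],
  ],
)

```text
t: 47.45
tool_pos: [0.6283, 0.1202, 0.1097]
orientation: [2.207, 2.234, 0.003]
force: [1.2, -0.3, -0.0]
opening: 0.0532
gripper_force: 0.0
```

Call:
jog_arm(
  rows=[
    [[0,0,0],[0,0,0]],
    [[0,0,0],[0,0,0]],
    [[0,0,0],[0,0,0]],
    [[0,0,0],[0,0,0]],
    [[0,0,0],[0,0,0]],
  ],
  hand=1,
  squeeze=10,
)

```text
t: 47.95
tool_pos: [0.6275, 0.1202, 0.1081]
orientation: [2.207, 2.235, 0.0]
force: [0.3, -0.6, -0.2]
opening: 0.0178
gripper_force: 0.0
```

Call:
jog_arm(
  rows=[
    [[0,0,0],[0,0,0]],
    [[0,0,0],[0,0,0]],
    [[0,0,0],[0,0,0]],
  ],
)

```text
t: 48.25
tool_pos: [0.6272, 0.1202, 0.1079]
orientation: [-2.207, -2.235, 0.001]
force: [-2.6, -0.6, 2.7]
opening: 0.0138
gripper_force: 9.9
```

```bash
python3 -c "
from h import *
print(pose());s=robot.read_state();print(s['force'],s['wrist_torque'],s['opening'],s['gripper_force'])"
```

```text
(array([0.62721483, 0.12017729, 0.10794872]), np.float64(0.7126358108493037), np.float64(-0.9999998875553502))
[-2.59677798 -0.64621302  2.72549625] [-0.10134768  0.42894067 -0.05680974] 0.013780846720830558 9.942371249198914
```

Call:
jog_arm(
  rows=[
    [[0,0,0],[0,0,0]],
    [[0,0,0],[0,0,0]],
  ],
  squeeze=50,
)

```text
t: 48.45
tool_pos: [0.6272, 0.1202, 0.108]
orientation: [-2.208, -2.235, 0.0]
force: [-3.6, -0.1, 1.4]
opening: 0.0138
gripper_force: 49.9
```

Call:
jog_arm(
  rows=[
    [[0,0,0],[0,0,0.05]],
    [[0,0,0],[0,0,0.1]],
    [[0,0,0],[0,0,0.15]],
    [[0,0,0],[0,0,0.2]],
    [[0,0,0],[0,0,0.25]],
  ],
)

```text
t: 48.95
tool_pos: [0.6275, 0.1201, 0.108]
orientation: [2.604, 1.758, 0.0]
force: [-1.7, -0.4, 1.0]
opening: 0.0135
gripper_force: 49.9
```

Call:
jog_arm(
  rows=[
    [[0,0,0],[0,0,0.05]],
    [[0,0,0],[0,0,0.1]],
    [[0,0,0],[0,0,0.15]],
    [[0,0,0],[0,0,0.2]],
    [[0,0,0],[0,0,0.25]],
  ],
)

```text
t: 49.45
tool_pos: [0.6278, 0.1199, 0.1079]
orientation: [2.896, 1.215, 0.001]
force: [-0.4, -0.8, 0.3]
opening: 0.0138
gripper_force: 49.9
```

Call:
jog_arm(
  rows=[
    [[0,0,0],[0,0,0.05]],
    [[0,0,0],[0,0,0.1]],
    [[0,0,0],[0,0,0.15]],
    [[0,0,0],[0,0,0.2]],
    [[0,0,0],[0,0,0.25]],
  ],
)

```text
t: 49.95
tool_pos: [0.628, 0.1197, 0.108]
orientation: [3.078, 0.627, 0.001]
force: [0.5, -2.5, 0.8]
opening: 0.0138
gripper_force: 49.9
```

Call:
jog_arm(
  rows=[
    [[0,0,0],[0,0,0.05]],
    [[0,0,0],[0,0,0.1]],
    [[0,0,0],[0,0,0.15]],
    [[0,0,0],[0,0,0.2]],
    [[0,0,0],[0,0,0.25]],
  ],
)

```text
t: 50.45
tool_pos: [0.628, 0.1194, 0.108]
orientation: [3.141, 0.014, 0.002]
force: [1.6, -2.8, 0.5]
opening: 0.0136
gripper_force: 49.9
```

```bash
python3 -c "
from h import *
print(pose());s=robot.read_state();print(s['force'],s['wrist_torque'],s['opening'],s['gripper_force'])"
```

```text
(array([0.62799142, 0.11937365, 0.10795362]), np.float64(-89.4865150625326), np.float64(-0.999998915592045))
[ 1.59119229 -2.7777995   0.49211493] [-0.4330834   0.12353763  0.08545419] 0.013613813966655073 49.93948996067047
```

Call:
jog_arm(
  rows=[
    [[0,0,0],[0,0,0.01]],
    [[0,0,0],[0,0,0.02]],
    [[0,0,0],[0,0,0.025]],
    [[0,0,0],[0,0,0.025]],
  ],
)

```text
t: 50.85
tool_pos: [0.628, 0.1194, 0.1079]
orientation: [3.14, -0.039, 0.002]
force: [2.5, -5.4, -1.3]
opening: 0.0139
gripper_force: 50.8
```

```bash
python3 -c "
from h import *
print(pose());s=robot.read_state();print(s['force'],s['wrist_torque'],s['opening'],s['gripper_force'])"
```

```text
(array([0.62795294, 0.1193716 , 0.10791369]), np.float64(-91.40812915340264), np.float64(-0.9999986501011732))
[ 2.53464541 -5.40763481 -1.30458992] [-0.67062319 -0.21793754  0.89477064] 0.013856977173593441 50.751033425331116
```

Call:
jog_arm(
  rows=[
    [[0,0,0],[0,0,-0.015]],
    [[0,0,0],[0,0,-0.015]],
    [[0,0,0],[0,0,-0.015]],
    [[0,0,0],[0,0,-0.015]],
    [[0,0,0],[0,0,-0.015]],
  ],
  hand=-0.2,
)

```text
t: 51.35
tool_pos: [0.6274, 0.1203, 0.1079]
orientation: [-3.141, 0.005, 0.0]
force: [-0.3, -0.4, 0.9]
opening: 0.0495
gripper_force: 0.0
```

Call:
jog_arm(
  rows=[
    [[0,0,-0.1],[0,0,0]],
    [[0,0,-0.3],[0,0,0]],
    [[0,0,-0.55],[0,0,0]],
    [[0,0,-0.8],[0,0,0]],
    [[0,0,-1],[0,0,0]],
  ],
)

```text
t: 51.85
tool_pos: [0.6277, 0.1203, 0.3116]
orientation: [-3.141, 0.005, -0.005]
force: [0.8, 0.2, 0.3]
opening: 0.0559
gripper_force: 0.0
```

Call:
jog_arm(
  rows=[
    [[-0.9,0.3,0],[0,0,0]],
    [[-0.9,0.3,0],[0,0,0]],
    [[-0.9,0.3,0],[0,0,0]],
    [[-0.9,0.3,0],[0,0,0]],
    [[-0.9,0.3,0],[0,0,0]],
  ],
)

```text
t: 52.35
tool_pos: [0.4439, 0.06, 0.3083]
orientation: [3.141, -0.006, 0.001]
force: [1.3, -0.3, 0.7]
opening: 0.0555
gripper_force: 0.0
```

```bash
python3 -c "
from h import *
print(pose())
c=cam('top');s=cam('scene');crop(c,150,350,50,290,2,'a.png');crop(s,310,480,130,270,2.3,'b.png')
a=cv2.imread('pics/a.png');b=cv2.imread('pics/b.png');o=np.zeros((480,800,3),np.uint8);o[:480,:400]=a;o[:b.shape[0],405:405+b.shape[1]]=b;cv2.imwrite('pics/run.png',cv2.convertScaleAbs(o,alpha=1.2))"
```

```text
(array([0.44388879, 0.05995138, 0.3082522 ]), np.float64(-90.22112376016807), np.float64(-0.9999998621451677))
```

View pics/run.png

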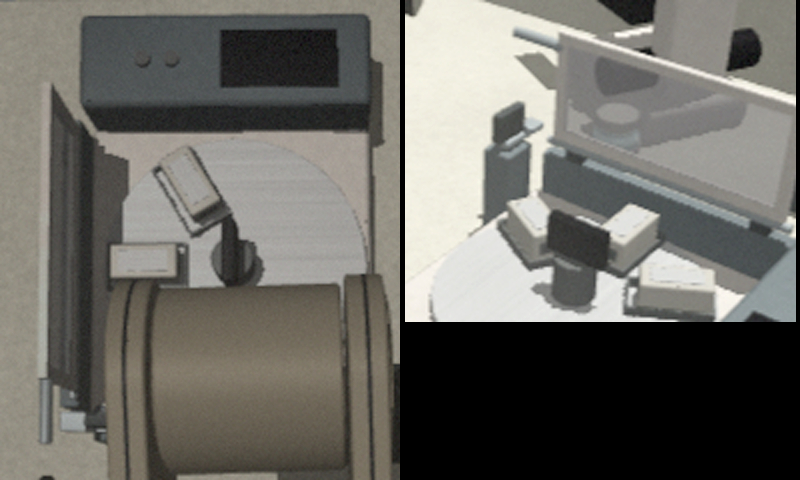

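```bash
python3 -c "
from h import *
plan([(.464,.2765,.30,-90),(.464,.2765,.205,-90)])"
```

```text
at [0.4472 0.0607 0.3087] psi -90.2 tz -1.0
  [[0.040,-0.540,0.022],[0,0,-0.001]] x2.2
  [[0.041,-0.540,0.022],[0,0,-0.001]] x2.2
 -> [0.464  0.2765 0.3   ] -90.0
  [[0.000,0.000,0.475],[0,0,-0.000]] x1.9
 -> [0.464  0.2765 0.205 ] -90.0
```

Call:
jog_arm(
  rows=[
    [[0.04,-0.2,0],[0,0,0]],
    [[0.06,-0.4,0],[0,0,0]],
    [[0.07,-0.6,0],[0,0,0]],
    [[0.08,-0.8,0],[0,0,0]],
    [[0.08,-0.95,0],[0,0,0]],
  ],
)

```text
t: 52.95
tool_pos: [0.4647, 0.2538, 0.3074]
orientation: [-3.141, 0.003, 0.001]
force: [0.7, -0.9, -0.8]
opening: 0.0559
gripper_force: 0.0
```

Call:
jog_arm(
  rows=[
    [[0,-0.06,0],[0,0,0]],
    [[0,-0.13,0],[0,0,0]],
    [[0,-0.13,0],[0,0,0]],
    [[0,-0.13,0],[0,0,0]],
    [[0,-0.13,0],[0,0,0]],
  ],
)

```text
t: 53.45
tool_pos: [0.4643, 0.2757, 0.3081]
orientation: [3.141, -0.007, 0.001]
force: [-0.2, -0.3, -0.3]
opening: 0.0557
gripper_force: 0.0
```

```bash
python3 -c "
from h import *
plan([(.464,.2765,.205,-90)])"
```

```text
at [0.4643 0.2757 0.3081] psi -90.3 tz -1.0
  [[-0.002,-0.004,0.516],[0,0,-0.003]] x2.1
 -> [0.464  0.2765 0.205 ] -90.0
```

Call:
jog_arm(
  rows=[
    [[0,-0.004,0.13],[0,0,0]],
    [[0,-0.004,0.27],[0,0,0]],
    [[0,-0.004,0.4],[0,0,0]],
    [[0,-0.004,0.48],[0,0,0]],
    [[0,-0.004,0.516],[0,0,0]],
  ],
)

```text
t: 53.95
tool_pos: [0.4634, 0.2765, 0.2031]
orientation: [3.141, -0.007, -0.003]
force: [-1.2, -0.4, -0.4]
opening: 0.0558
gripper_force: 0.0
```

Call:
jog_arm(
  rows=[
    [[0,0,0],[0,0,0]],
    [[0,0,0],[0,0,0]],
    [[0,0,0],[0,0,0]],
  ],
  hand=0.3,
  squeeze=5,
)

```text
t: 54.25
tool_pos: [0.4648, 0.2778, 0.2064]
orientation: [-3.14, 0.005, -0.004]
force: [0.3, -0.3, 0.1]
opening: 0.0365
gripper_force: 0.0
```

Call:
jog_arm(
  rows=[
    [[0,0,0],[0,0,0]],
    [[0,0,0],[0,0,0]],
    [[0,0,0],[0,0,0]],
    [[0,0,0],[0,0,0]],
    [[0,0,0],[0,0,0]],
  ],
  hand=1,
)

```text
t: 54.75
tool_pos: [0.4641, 0.2774, 0.2051]
orientation: [3.142, -0.005, 0.001]
force: [-0.1, -1.1, 3.3]
opening: 0.0121
gripper_force: 5.0
```

```bash
python3 -c "
from h import *
print(pose());s=robot.read_state();print(s['force'],s['opening'],s['gripper_force'])
c=cam('scene');crop(c,310,470,90,230,4,'bar.png')"
```

```text
(array([0.46411841, 0.27744092, 0.20509399]), np.float64(-90.1906011275219), np.float64(-0.9999998677498283))
[-0.07712861 -1.09759617  3.30693338] 0.012086804491698978 5.000110790133476
```

View pics/bar.png

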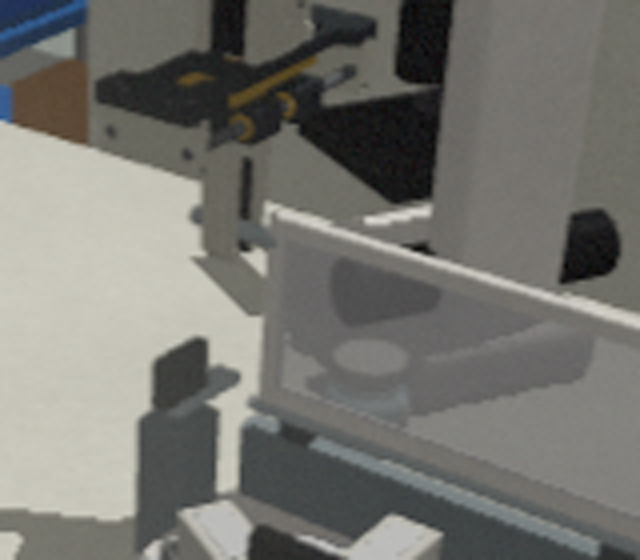

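Call:
jog_arm(
  rows=[
    [[0,0,0],[0,0,0]],
    [[0,0,0],[0,0,0]],
    [[0,0,0],[0,0,0]],
    [[0,0,-0.02],[0,0,0]],
    [[0,0,-0.045],[0,0,0]],
  ],
  hand=0.4,
)

```text
t: 55.3
tool_pos: [0.4637, 0.2775, 0.2138]
orientation: [3.141, -0.005, -0.001]
force: [0.8, 0.1, -0.7]
opening: 0.0277
gripper_force: 0.0
```

Call:
jog_arm(
  rows=[
    [[-0.03,0,0],[0,0,0]],
    [[-0.06,0,0],[0,0,0]],
    [[-0.06,0,0],[0,0,0]],
  ],
)

```text
t: 55.6
tool_pos: [0.4511, 0.2777, 0.2137]
orientation: [-3.142, 0.004, 0.0]
force: [0.4, 0.3, -0.6]
opening: 0.0275
gripper_force: 0.0
```

Call:
jog_arm(
  rows=[
    [[0,0,0],[0,0,0]],
    [[0,0,0],[0,0,0]],
    [[0,0,0],[0,0,0]],
    [[0,0,0],[0,0,0]],
  ],
  hand=1,
  squeeze=8,
)

```text
t: 56.0
tool_pos: [0.452, 0.2775, 0.2137]
orientation: [3.141, -0.005, -0.0]
force: [0.6, 0.5, 0.0]
opening: 0.0115
gripper_force: 8.0
```

```bash
python3 -c "
from h import *
p,a,_=pose();print(p,a);s=robot.read_state();print(s['force'],s['opening'],s['gripper_force'])
yh=.2815;y0=p[1];a0=np.arccos((yh-y0)/.115);z0=.115*np.sin(a0)
print(np.degrees(a0))
for d in range(0,int(np.degrees(a0))+1,6):
  b=a0-np.radians(d);print(d,((yh-.115*np.cos(b))-y0).round(4),(.115*np.sin(b)-z0).round(4))"
```

```text
[0.45195207 0.27746577 0.2136855 ] -90.19201445137908
[0.56169584 0.50437563 0.00834769] 0.011536752923470313 7.999919950962067
87.98963827802302
0 0.0 0.0
6 -0.012 -0.0011
12 -0.0238 -0.0034
18 -0.0353 -0.0069
24 -0.0464 -0.0116
30 -0.0569 -0.0174
36 -0.0668 -0.0243
42 -0.0759 -0.0322
48 -0.0841 -0.041
54 -0.0913 -0.0506
60 -0.0975 -0.061
66 -0.1026 -0.0719
72 -0.1065 -0.0833
78 -0.1092 -0.095
84 -0.1107 -0.1069
```

Call:
jog_arm(
  rows=[
    [[0,0.024,0.001],[0,0,0]],
    [[0,0.048,0.004],[0,0,0]],
    [[0,0.072,0.007],[0,0,0]],
    [[0,0.096,0.012],[0,0,0]],
    [[0,0.119,0.017],[0,0,0]],
  ],
)

```text
t: 56.5
tool_pos: [0.452, 0.2533, 0.2105]
orientation: [-3.141, 0.005, -0.001]
force: [-1.0, 1.3, 2.3]
opening: 0.0119
gripper_force: 8.0
```

Call:
jog_arm(
  rows=[
    [[0,0.023,0.007],[0,0,0]],
    [[0,0.046,0.015],[0,0,0]],
    [[0,0.069,0.023],[0,0,0]],
    [[0,0.091,0.032],[0,0,0]],
    [[0,0.113,0.041],[0,0,0]],
  ],
)

```text
t: 57.0
tool_pos: [0.4519, 0.2307, 0.2019]
orientation: [3.142, -0.005, 0.0]
force: [0.3, 1.6, 0.7]
opening: 0.0117
gripper_force: 8.0
```

```bash
python3 -c "
from h import *
p,a,_=pose();print(p,a);s=robot.read_state();print(s['force'],s['opening'],s['gripper_force'])
t=cam('top');c=cam('scene');crop(t,150,260,130,290,3,'a.png');crop(c,330,460,120,230,3.4,'b.png')
a=cv2.imread('pics/a.png');b=cv2.imread('pics/b.png');o=np.zeros((480,800,3),np.uint8);o[:a.shape[0],:330]=a;o[:b.shape[0],340:340+b.shape[1]]=b;cv2.imwrite('pics/low.png',cv2.convertScaleAbs(o,alpha=1.2))"
```

```text
[0.45189605 0.23074236 0.20192091] -90.19025293719598
[0.33522145 1.60479212 0.69431466] 0.01171688142027318 8.002103045582771
```

View pics/low.png

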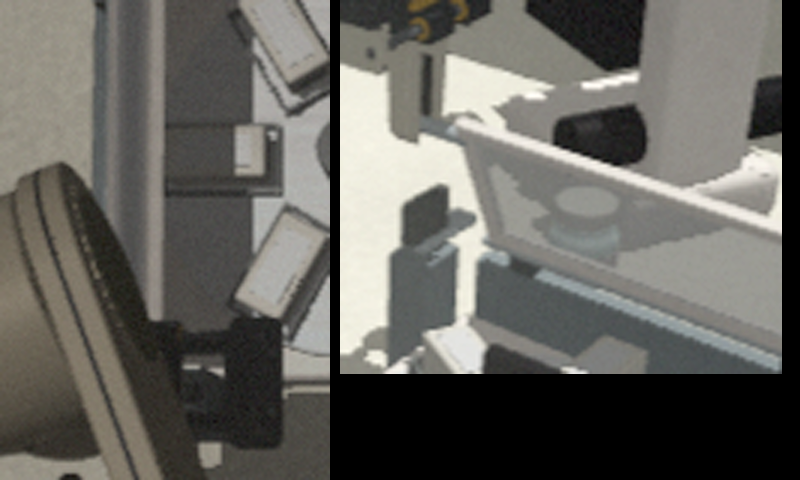

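Call:
jog_arm(
  rows=[
    [[0,0.021,0.012],[0,0,0]],
    [[0,0.042,0.024],[0,0,0]],
    [[0,0.062,0.037],[0,0,0]],
    [[0,0.082,0.05],[0,0,0]],
    [[0,0.102,0.064],[0,0,0]],
  ],
)

```text
t: 57.6
tool_pos: [0.4518, 0.2104, 0.1891]
orientation: [-3.141, 0.005, -0.0]
force: [2.0, 0.6, 2.5]
opening: 0.0119
gripper_force: 8.0
```

Call:
jog_arm(
  rows=[
    [[0,0.018,0.016],[0,0,0]],
    [[0,0.036,0.033],[0,0,0]],
    [[0,0.053,0.049],[0,0,0]],
    [[0,0.07,0.066],[0,0,0]],
    [[0,0.087,0.084],[0,0,0]],
  ],
)

```text
t: 58.1
tool_pos: [0.4518, 0.193, 0.1723]
orientation: [3.141, -0.005, 0.001]
force: [2.7, -1.4, 3.2]
opening: 0.0113
gripper_force: 8.0
```

```bash
python3 -c "
from h import *
p,a,_=pose();print(p,a);s=robot.read_state();print(s['force'],s['wrist_torque'],s['opening'],s['gripper_force'])
c=cam('scene');import numpy as np
np.save('sc.npy',c['frame'])
# white bar ends? estimate bar line from scene: project expectations
for yh in(.276,.2815,.287): print(yh,[proj(c,(x,.1934,.108+np.sqrt(.115**2-(yh-.1934)**2))).round(1) for x in(.436,.493)])"
```

```text
[0.45179616 0.19295971 0.17231823] -90.1903262126133
[ 2.65156065 -1.35099967  3.24783667] [-0.28742902 -0.1544375  -0.00583956] 0.01130029018835657 8.003595024347305
0.276 [array([336.8, 167.5]), array([355.8, 174.4])]
0.2815 [array([336.8, 169.7]), array([355.8, 176.7])]
0.287 [array([336.7, 172.4]), array([355.7, 179.4])]
```

Call:
jog_arm(
  rows=[
    [[0,0.015,0.019],[0,0,0]],
    [[0,0.029,0.039],[0,0,0]],
    [[0,0.042,0.059],[0,0,0]],
    [[0,0.055,0.079],[0,0,0]],
    [[0,0.067,0.1],[0,0,0]],
  ],
)

```text
t: 58.65
tool_pos: [0.4518, 0.179, 0.1524]
orientation: [3.14, -0.005, 0.0]
force: [1.8, -6.8, 5.8]
opening: 0.0115
gripper_force: 8.0
```

```bash
python3 -c "
from h import *
p,a,_=pose();print(p,a);s=robot.read_state();print(s['force'],s['wrist_torque'],s['opening'],s['gripper_force'])"
```

```text
[0.45178371 0.17904244 0.15236356] -90.19937935051811
[ 1.78291469 -6.77354444  5.82686643] [-0.97329837 -0.17164342  0.02453174] 0.011461235721426764 8.003531992435455
```

Call:
jog_arm(
  rows=[
    [[0,0.013,0.022],[0,0,0]],
    [[0,0.025,0.044],[0,0,0]],
    [[0,0.035,0.066],[0,0,0]],
    [[0,0.044,0.089],[0,0,0]],
    [[0,0.053,0.111],[0,0,0]],
  ],
)

```text
t: 59.15
tool_pos: [0.4517, 0.169, 0.1299]
orientation: [3.141, -0.005, 0.001]
force: [3.6, -3.0, 2.1]
opening: 0.0116
gripper_force: 8.0
```

```bash
python3 -c "
from h import *
p,a,_=pose();print(p,a);s=robot.read_state();print(s['force'],s['wrist_torque'],s['opening'],s['gripper_force'])"
```

```text
[0.45174104 0.1690265  0.12992248] -90.18579610065996
[ 3.6320477  -3.00241965  2.05455595] [-0.38891188 -0.39335474  0.04380822] 0.011582866153567245 8.004956915974617
```

Call:
jog_arm(
  rows=[
    [[0,0.005,0.015],[0,0,0]],
    [[0,0.009,0.03],[0,0,0]],
    [[0,0.012,0.045],[0,0,0]],
    [[0,0.015,0.06],[0,0,0]],
    [[0,0.017,0.075],[0,0,0]],
  ],
)

```text
t: 59.65
tool_pos: [0.4517, 0.1651, 0.115]
orientation: [3.14, -0.005, 0.0]
force: [3.6, -6.4, 1.7]
opening: 0.0119
gripper_force: 8.0
```

Call:
jog_arm(
  rows=[
    [[0,0.001,0.01],[0,0,0]],
    [[0,0.003,0.02],[0,0,0]],
    [[0,0.004,0.03],[0,0,0]],
    [[0,0.005,0.037],[0,0,0]],
    [[0,0.005,0.043],[0,0,0]],
  ],
)

```text
t: 60.15
tool_pos: [0.4517, 0.1638, 0.1063]
orientation: [3.14, -0.005, 0.0]
force: [3.7, -8.4, 2.1]
opening: 0.0117
gripper_force: 8.0
```

Call:
jog_arm(
  rows=[
    [[0,0,0.006],[0,0,0]],
    [[0,0,0.012],[0,0,0]],
    [[0,0,0.018],[0,0,0]],
    [[0,0,0.018],[0,0,0]],
  ],
)

```text
t: 60.55
tool_pos: [0.4517, 0.1633, 0.1025]
orientation: [3.139, -0.006, -0.0]
force: [4.5, -10.1, -0.2]
opening: 0.0116
gripper_force: 8.0
```

Call:
jog_arm(
  rows=[
    [[0,0.004,0.004],[0,0,0]],
    [[0,0.008,0.008],[0,0,0]],
    [[0,0.008,0.012],[0,0,0]],
    [[0,0.008,0.016],[0,0,0]],
    [[0,0.008,0.02],[0,0,0]],
  ],
)

```text
t: 61.05
tool_pos: [0.4517, 0.1629, 0.0988]
orientation: [3.141, -0.005, 0.0]
force: [4.1, -4.6, 1.1]
opening: 0.0119
gripper_force: 8.0
```

Call:
jog_arm(
  rows=[
    [[0,0,0.004],[0,0,0]],
    [[0,0,0.008],[0,0,0]],
    [[0,0,0.01],[0,0,0]],
  ],
)

```text
t: 61.35
tool_pos: [0.4517, 0.1628, 0.0968]
orientation: [3.141, -0.005, 0.0]
force: [4.7, -6.1, 1.4]
opening: 0.0115
gripper_force: 8.0
```

Call:
jog_arm(
  rows=[
    [[0,0,0.004],[0,0,0]],
    [[0,0,0.008],[0,0,0]],
    [[0,0,0.01],[0,0,0]],
  ],
)

```text
t: 61.65
tool_pos: [0.4517, 0.1627, 0.0947]
orientation: [3.141, -0.005, 0.0]
force: [5.0, -5.9, 0.8]
opening: 0.0116
gripper_force: 8.0
```

```bash
python3 -c "
from h import *
p,a,_=pose();print(p,a);s=robot.read_state();print(s['force'],s['wrist_torque'],s['opening'],s['gripper_force'])"
```

```text
[0.45169807 0.16273845 0.09474894] -90.18866658981932
[ 5.02957017 -5.88596088  0.77192621] [-0.9930604  -0.55221395  0.05590229] 0.01159277489496073 8.005256652832031
```

Call:
jog_arm(
  rows=[
    [[0,0,0.004],[0,0,0]],
    [[0,0,0.008],[0,0,0]],
    [[0,0,0.01],[0,0,0]],
  ],
)

```text
t: 61.95
tool_pos: [0.4517, 0.1627, 0.0927]
orientation: [3.14, -0.005, 0.0]
force: [3.8, -6.0, 1.3]
opening: 0.0116
gripper_force: 8.0
```

Call:
jog_arm(
  rows=[
    [[0,0,0.004],[0,0,0]],
    [[0,0,0.008],[0,0,0]],
    [[0,0,0.01],[0,0,0]],
  ],
)

```text
t: 62.25
tool_pos: [0.4517, 0.1627, 0.0907]
orientation: [3.14, -0.005, 0.0]
force: [5.0, -5.8, 1.2]
opening: 0.0115
gripper_force: 8.0
```

```bash
python3 -c "
from h import *
p,a,_=pose();print(p,a);s=robot.read_state();print(s['force'],s['wrist_torque'],s['opening'],s['gripper_force'])
c=cam('scene');fr=c['frame'];g=cv2.cvtColor(fr,cv2.COLOR_RGB2GRAY).astype(int)
# free edge of the cover (y=yh-.122 approx, z .108) : predicted rows at several x, with gray profile down columns
for x in(.55,.62,.70):
  for z in (.105,.111): print(x,z,proj(c,(x,.157,z)).round(1),end=' ')
  u=int(proj(c,(x,.157,.108))[0]); v=int(proj(c,(x,.157,.108))[1]); print(g[v-14:v+15,u])
"
```

```text
[0.45170203 0.1626505  0.09072555] -90.19231516753979
[ 5.01737799 -5.80520168  1.17757554] [-0.98676666 -0.58198864  0.01643922] 0.011507884931446262 8.005292639136314
0.55 0.105 [365.1 219.2] 0.55 0.111 [365.2 217.1] [182 186 186 187 186 187 187 187 188 185 186 175 171 195 202 202 178 130
 117 114 109 109 110 105 106 106 169 160 133]
0.62 0.105 [390.5 230. ] 0.62 0.111 [390.7 227.8] [159 159 158 158 158 159 159 161 166 166 169 167 157  97  55  49  50  45
  45  48  46  45  47  50  45  46  48  48  45]
0.7 0.105 [421.8 243.3] 0.7 0.111 [422.2 241. ] [158 159 158 158 159 158 157 158 164 167 166 165 169 193 200 202 181 134
 117 115 108 103 107 108 107 106 116 110 110]
```

Call:
jog_arm(
  rows=[
    [[0,0,0],[0,0,0]],
    [[0,0,0],[0,0,0]],
    [[0,0,0],[0,0,0]],
    [[0,0,0],[0,0,0]],
  ],
  hand=0.4,
)

```text
t: 62.7
tool_pos: [0.4511, 0.1636, 0.0908]
orientation: [-3.141, 0.005, 0.002]
force: [0.3, -0.3, 0.3]
opening: 0.0273
gripper_force: 0.0
```

Call:
jog_arm(
  rows=[
    [[0,0,-0.05],[0,0,0]],
    [[0,0,-0.12],[0,0,0]],
    [[0,0,-0.2],[0,0,0]],
    [[0,0,-0.22],[0,0,0]],
    [[0,0,-0.22],[0,0,0]],
  ],
)

```text
t: 63.2
tool_pos: [0.4527, 0.1636, 0.1369]
orientation: [-3.141, 0.005, -0.005]
force: [-0.8, -0.6, 0.0]
opening: 0.0277
gripper_force: 0.0
```

Call:
jog_arm(
  rows=[
    [[0,0,0],[0,0,0]],
    [[0,0,0],[0,0,0]],
    [[0,0,0],[0,0,0]],
    [[0,0,0],[0,0,0]],
    [[0,0,0],[0,0,0]],
  ],
  hand=1,
)

```text
t: 63.7
tool_pos: [0.4514, 0.1633, 0.1348]
orientation: [3.141, -0.005, -0.001]
force: [0.5, -0.4, -0.4]
opening: 0.0002
gripper_force: 0.0
```

Call:
jog_arm(
  rows=[
    [[0,0,0.02],[0,0,0]],
    [[0,0,0.04],[0,0,0]],
    [[0,0,0.055],[0,0,0]],
    [[0,0,0.065],[0,0,0]],
    [[0,0,0.07],[0,0,0]],
  ],
)

```text
t: 64.2
tool_pos: [0.4513, 0.1633, 0.1207]
orientation: [3.141, -0.005, -0.001]
force: [-0.5, -0.1, 0.3]
opening: 0.0007
gripper_force: 0.0
```

Call:
jog_arm(
  rows=[
    [[0,0,0.005],[0,0,0]],
    [[0,0,0.01],[0,0,0]],
    [[0,0,0.015],[0,0,0]],
    [[0,0,0.02],[0,0,0]],
    [[0,0,0.02],[0,0,0]],
  ],
)

```text
t: 64.7
tool_pos: [0.4515, 0.1634, 0.117]
orientation: [3.142, -0.005, -0.0]
force: [0.4, -0.1, 0.4]
opening: 0.0003
gripper_force: 0.0
```

Call:
jog_arm(
  rows=[
    [[0,0,0.005],[0,0,0]],
    [[0,0,0.01],[0,0,0]],
    [[0,0,0.015],[0,0,0]],
    [[0,0,0.015],[0,0,0]],
  ],
)

```text
t: 65.1
tool_pos: [0.4516, 0.1633, 0.1142]
orientation: [3.142, -0.005, 0.0]
force: [0.3, 0.4, 1.0]
opening: 0.0003
gripper_force: 0.4
```

Call:
jog_arm(
  rows=[
    [[0,0,0.005],[0,0,0]],
    [[0,0,0.01],[0,0,0]],
    [[0,0,0.01],[0,0,0]],
  ],
)

```text
t: 65.4
tool_pos: [0.4518, 0.1634, 0.1138]
orientation: [3.142, -0.005, 0.001]
force: [-6.9, -1.7, 14.5]
opening: 0.0008
gripper_force: 7.2
```

```bash
python3 -c "
from h import *
plan([(.452,.1634,.20,None),(.461,.2335,.20,-3),(.461,.2335,.127,-3)])"
```

```text
at [0.4518 0.1634 0.1138] psi -90.2 tz -1.0
  [[0.001,-0.000,-0.431],[0,0,-0.000]] x1.7
 -> [0.452  0.1634 0.2   ] -90.2
  [[0.015,-0.117,-0.000],[0,0,-0.323]] x3.4
  [[0.070,-0.095,-0.000],[0,0,-0.323]] x3.4
  [[0.107,-0.049,-0.000],[0,0,-0.323]] x3.4
 -> [0.461  0.2335 0.2   ] -3.0
  [[0.000,0.000,0.365],[0,0,-0.000]] x1.5
 -> [0.461  0.2335 0.127 ] -3.0
```

Call:
jog_arm(
  rows=[
    [[0,0,-0.1],[0,0,0]],
    [[0,0,-0.25],[0,0,0]],
    [[0,0,-0.44],[0,0,0]],
    [[0,0,-0.44],[0,0,0]],
  ],
)

```text
t: 65.8
tool_pos: [0.4546, 0.1642, 0.206]
orientation: [-3.139, 0.005, -0.014]
force: [0.5, -0.2, 0.6]
opening: 0.0007
gripper_force: 0.0
```

Call:
jog_arm(
  rows=[
    [[0.005,-0.04,0],[0,0,-0.08]],
    [[0.01,-0.08,0],[0,0,-0.16]],
    [[0.015,-0.117,0],[0,0,-0.24]],
    [[0.015,-0.117,0],[0,0,-0.323]],
    [[0.015,-0.117,0],[0,0,-0.323]],
  ],
  hand=0.1,
)

```text
t: 66.3
tool_pos: [0.4544, 0.1868, 0.1995]
orientation: [3.041, 0.787, -0.001]
force: [-0.2, -0.4, -0.3]
opening: 0.036
gripper_force: 0.0
```

Call:
jog_arm(
  rows=[
    [[0.03,-0.04,0],[0,0,-0.08]],
    [[0.05,-0.07,0],[0,0,-0.16]],
    [[0.07,-0.095,0],[0,0,-0.24]],
    [[0.07,-0.095,0],[0,0,-0.323]],
    [[0.07,-0.095,0],[0,0,-0.323]],
  ],
)

```text
t: 66.8
tool_pos: [0.4575, 0.2101, 0.1997]
orientation: [-2.749, -1.52, 0.001]
force: [0.4, -0.7, -0.1]
opening: 0.0419
gripper_force: 0.0
```

Call:
jog_arm(
  rows=[
    [[0.04,-0.02,0],[0,0,-0.08]],
    [[0.08,-0.04,0],[0,0,-0.16]],
    [[0.107,-0.049,0],[0,0,-0.24]],
    [[0.107,-0.049,0],[0,0,-0.323]],
    [[0.107,-0.049,0],[0,0,-0.323]],
  ],
)

```text
t: 67.3
tool_pos: [0.4607, 0.2333, 0.1999]
orientation: [-2.282, -2.159, 0.001]
force: [-0.1, -0.4, 0.3]
opening: 0.0418
gripper_force: 0.0
```

Call:
jog_arm(
  rows=[
    [[0,0,0],[0,0,0]],
    [[0,0,0],[0,0,0]],
  ],
)

```text
t: 67.5
tool_pos: [0.4607, 0.2333, 0.2001]
orientation: [-2.284, -2.157, 0.0]
force: [0.1, -1.5, -0.1]
opening: 0.042
gripper_force: 0.0
```

```bash
python3 -c "
from h import *
plan([(.461,.2335,.128,-3)]);print(robot.read_state()['opening'])"
```

```text
at [0.4607 0.2333 0.2001] psi -3.3 tz -1.0
  [[0.001,0.001,0.360],[0,0,-0.003]] x1.4
 -> [0.461  0.2335 0.128 ] -3.0
0.04199142484761093
```

Call:
jog_arm(
  rows=[
    [[0,0,0.1],[0,0,0]],
    [[0,0,0.2],[0,0,0]],
    [[0,0,0.28],[0,0,0]],
    [[0,0,0.33],[0,0,0]],
    [[0,0,0.355],[0,0,0]],
  ],
)

```text
t: 68.0
tool_pos: [0.4603, 0.2332, 0.1282]
orientation: [-2.28, -2.16, 0.002]
force: [0.7, 0.2, -0.6]
opening: 0.042
gripper_force: 0.0
```

Call:
jog_arm(
  rows=[
    [[0,0,0],[0,0,0]],
    [[0,0,0],[0,0,0]],
  ],
)

```text
t: 68.2
tool_pos: [0.4613, 0.2336, 0.13]
orientation: [2.279, 2.162, 0.002]
force: [-0.2, -0.6, 0.1]
opening: 0.0417
gripper_force: 0.0
```

Call:
jog_arm(
  rows=[
    [[0,0,0],[0,0,0]],
    [[0,0,0],[0,0,0]],
    [[0,0,0],[0,0,0]],
    [[0,0,0],[0,0,0]],
    [[0,0,0],[0,0,0]],
  ],
  hand=1,
  squeeze=10,
)

```text
t: 68.7
tool_pos: [0.4593, 0.2337, 0.1293]
orientation: [-2.277, -2.162, 0.003]
force: [-9.3, -0.4, 8.5]
opening: 0.0121
gripper_force: 10.0
```

```bash
python3 -c "
from h import *
print(pose());s=robot.read_state();print(s['force'],s['wrist_torque'],s['opening'],s['gripper_force'])"
```

```text
(array([0.45933609, 0.23368431, 0.12934461]), np.float64(-2.961066586880143), np.float64(-0.9999954556581085))
[-9.32375285 -0.38449293  8.53196322] [-0.04935112  1.65086158  0.00761768] 0.012060896611531759 10.000410005450249
```

Call:
jog_arm(
  rows=[
    [[0,-0.008,0],[0,0,0]],
    [[0,-0.008,0],[0,0,0]],
  ],
  squeeze=20,
)

```text
t: 68.9
tool_pos: [0.4592, 0.2337, 0.1294]
orientation: [2.278, 2.163, 0.001]
force: [-0.4, 1.1, 2.1]
opening: 0.0118
gripper_force: 20.0
```

Call:
jog_arm(
  rows=[
    [[0,0,0],[0,0,0.05]],
    [[0,0,0],[0,0,0.1]],
    [[0,0,0],[0,0,0.15]],
    [[0,0,0],[0,0,0.2]],
    [[0,0,0],[0,0,0.25]],
  ],
)

```text
t: 69.4
tool_pos: [0.459, 0.2338, 0.1294]
orientation: [-2.659, -1.673, 0.0]
force: [-1.8, 1.3, 3.1]
opening: 0.0121
gripper_force: 20.0
```

Call:
jog_arm(
  rows=[
    [[0,0,0],[0,0,0.05]],
    [[0,0,0],[0,0,0.1]],
    [[0,0,0],[0,0,0.15]],
    [[0,0,0],[0,0,0.2]],
    [[0,0,0],[0,0,0.25]],
  ],
)

```text
t: 69.9
tool_pos: [0.4587, 0.2339, 0.1294]
orientation: [-2.934, -1.122, 0.001]
force: [-3.8, 1.3, 4.1]
opening: 0.0119
gripper_force: 20.0
```

Call:
jog_arm(
  rows=[
    [[0,0,0],[0,0,0.05]],
    [[0,0,0],[0,0,0.1]],
    [[0,0,0],[0,0,0.15]],
    [[0,0,0],[0,0,0.2]],
    [[0,0,0],[0,0,0.25]],
  ],
)

```text
t: 70.4
tool_pos: [0.4586, 0.2342, 0.1294]
orientation: [-3.096, -0.528, 0.001]
force: [-5.1, 2.5, 4.1]
opening: 0.012
gripper_force: 20.0
```

```bash
python3 -c "
from h import *
print(pose());s=robot.read_state();print(s['force'],s['wrist_torque'],s['opening'],s['gripper_force'])"
```

```text
(array([0.45855557, 0.23419227, 0.12936316]), np.float64(-70.64316035775964), np.float64(-0.9999988907802616))
[-5.10899565  2.50389937  4.11516741] [0.45372645 0.9694382  0.05568675] 0.011994621979962906 19.997960329055786
```

Call:
jog_arm(
  rows=[
    [[0,0,0],[0,0,0.04]],
    [[0,0,0],[0,0,0.08]],
    [[0,0,0],[0,0,0.12]],
    [[0,0,0],[0,0,0.15]],
    [[0,0,0],[0,0,0.165]],
  ],
)

```text
t: 70.9
tool_pos: [0.4585, 0.2344, 0.1294]
orientation: [-3.138, -0.126, 0.002]
force: [-4.6, 3.3, 3.8]
opening: 0.0122
gripper_force: 20.0
```

```bash
python3 -c "
from h import *
print(pose());s=robot.read_state();print(s['force'],s['wrist_torque'],s['opening'],s['gripper_force'])"
```

```text
(array([0.45851354, 0.23437422, 0.12936872]), np.float64(-85.41241996545985), np.float64(-0.9999984266465956))
[-4.62515274  3.34998244  3.78198319] [0.59186506 0.95463846 0.04994468] 0.012176683863937441 19.99937206506729
```

Call:
jog_arm(
  rows=[
    [[0,0,0],[0,0,0.01]],
    [[0,0,0],[0,0,0.02]],
    [[0,0,0],[0,0,0.02]],
  ],
)

```text
t: 71.2
tool_pos: [0.4585, 0.2344, 0.1294]
orientation: [-3.139, -0.079, 0.002]
force: [-4.3, 2.5, 4.8]
opening: 0.0121
gripper_force: 20.1
```

```bash
python3 -c "
from h import *
print(pose());s=robot.read_state();print(s['force'],s['wrist_torque'],s['opening'],s['gripper_force'])"
```

```text
(array([0.45852887, 0.23436836, 0.12936043]), np.float64(-87.11736679659523), np.float64(-0.9999986273050819))
[-4.34649955  2.49402157  4.7931218 ] [0.60716725 0.97893054 0.29523133] 0.012107845714080488 20.12795716524124
```

Call:
jog_arm(
  rows=[
    [[0,0,0],[0,0,0]],
    [[0,0,0],[0,0,0]],
    [[0,0,0],[0,0,0]],
    [[0,0,0],[0,0,0]],
  ],
  hand=0.1,
)

```text
t: 71.6
tool_pos: [0.4592, 0.2334, 0.1291]
orientation: [3.14, 0.078, 0.0]
force: [1.1, -0.8, -0.8]
opening: 0.0388
gripper_force: 0.0
```

Call:
jog_arm(
  rows=[
    [[0,0,-0.1],[0,0,0]],
    [[0,0,-0.3],[0,0,0]],
    [[0,0,-0.5],[0,0,0]],
    [[0,0,-0.7],[0,0,0]],
    [[0,0,-0.7],[0,0,0]],
  ],
)

```text
t: 72.1
tool_pos: [0.462, 0.2346, 0.2763]
orientation: [-3.137, -0.078, -0.016]
force: [1.0, 0.4, 0.5]
opening: 0.0421
gripper_force: 0.0
```

Call:
jog_arm(
  rows=[
    [[0,0.25,0],[0,0,0]],
    [[-0.1,0.5,0],[0,0,0]],
    [[-0.2,0.75,0],[0,0,0]],
    [[-0.3,1,0],[0,0,0]],
    [[-0.3,1,0],[0,0,0]],
  ],
)

```text
t: 72.6
tool_pos: [0.4079, 0.0273, 0.2686]
orientation: [3.139, 0.073, -0.001]
force: [0.6, 1.6, 0.1]
opening: 0.0417
gripper_force: 0.0
```

Call:
jog_arm(
  rows=[
    [[0,0.25,0],[0,0,0]],
    [[0,0.5,0],[0,0,0]],
    [[0,0.75,0],[0,0,0]],
    [[0,1,0],[0,0,0]],
    [[0,1,0],[0,0,0]],
  ],
)

```text
t: 73.1
tool_pos: [0.4187, -0.1739, 0.2682]
orientation: [3.14, 0.069, -0.002]
force: [0.1, 1.7, -0.4]
opening: 0.0419
gripper_force: 0.0
```

```bash
python3 -c "
from h import *
print(pose())
c=cam('top');s=cam('scene')
g=cv2.cvtColor(c['frame'],cv2.COLOR_RGB2GRAY).astype(int)
b=lambda X:proj(c,X).round(0).astype(int)
u,v=b((.4587,.2345,.155));print('axis px',u,v,'tip px',b((.5115,.238,.121)))
print(g[v-28:v+14:1,u-12:u+13:2])
def frac(cam_,X):
  return proj(cam_,X).round(1)
gs=cv2.cvtColor(s['frame'],cv2.COLOR_RGB2GRAY).astype(int)
for x in(.55,.70):
  p=proj(s,(x,.157,.108)).astype(int);print(p,gs[p[1]-6:p[1]+7,p[0]])
print(*carts(c,345,560,165,320),sep='\n')
"
```

```text
(array([ 0.41866716, -0.17387498,  0.26815446]), np.float64(-87.47461876194431), np.float64(-0.9999984701700438))
axis px 203 261 tip px [205 235]
[[140 142 118 111 113 114 115 115 113 110 116 116 112]
 [142 140 125 112 113 108 111 114 105 100 113 116 114]
 [140 144 125 114 110 105 110 119 127 114 114 115 115]
 [143 141 129 113 103 127 129 132 135 117 103 112 115]
 [140 141 123 116 107 123 129 135 135 119  95 115 115]
 [139 140 126 119 118 122 130 131 135 120  88 121 119]
 [137 138 134 132 137 125 130 130 138 121  68 135 137]
 [141 141 138 140 137 117 126 130 134 119  58 139 140]
 [141 143 139 139 143 119 130 132 139 123  59 142 142]
 [139 138 138 139 139 117 131 134 137 127  57 139 139]
 [139 139 141 138 141 116 131 135 137 126  57 142 139]
 [131 128 128 130 125 114 130 133 138 132  54 125 126]
 [ 80  78  84  79  74 103 131 135 135 135  54  74  77]
 [ 42  43  52  65  67 106 131 136 136 135  59  63  65]
 [ 40  41  50  61  66 104 130 138 139 134  61  66  62]
 [ 41  43  49  65  64  96 119 120 133 137  60  59  67]
 [ 40  37  52  62  61  65  56  54 106 138  70  91  68]
 [ 40  40  48  67 
[... 785 characters left out ...]
  37  43  55  48  66]
 [117 118 117  80  80  61  62  59  36  46  55  45  59]
 [122 119 119  81  79  60  59  59  39  39  56  44  59]
 [121 120 120  79  76  60  62  59  40  39  50  44  64]
 [120 122 119  83  77  63  61  61  38  40  43  48  61]
 [118 120 122  81  73  58  59  62  35  39  42  48  57]
 [115 117 119 101  72  54  58  57  41  33  42  39  45]
 [118 117 122 123  99  80  61  46  35  38  44  40  39]
 [117 114 117 122 120 121  97  78  68  54  47  50  44]
 [119 115 120 121 122 123 121 118 114  96  56  58  56]
 [123 115 116 122 120 121 119 118 118 121  84  65  65]]
[365 218] [187 184 187 176 167 185 200 202 196 146 117 118 112]
[422 242] [163 167 164 166 166 192 200 200 195 149 117 114 109]
```

```bash
python3 -c "
from plant import robot
print(robot.close_job())"
```

```text
the job is handed in; nothing more can be done
None
```

The changeover is done and handed in: both spent cartridges are in the tray, all three fresh ones lie flat in their own bays, the carousel is at its run stop, the cover is down on its stop and the turnbutton is across its edge; the final cover and turnbutton checks used force and pixel readings, since my picture views were used up.

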